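# Turn an instrument front panel face-out onto the inspection stand

## Robot

A 7-joint arm with a two-finger parallel gripper is mounted at the origin on the work surface. World frame = base frame: x ahead of the robot, y to its left, z up, the work surface at z = 0. Lengths are in m, angles in rad, forces in N, time in s.
With the tool pointing down it reaches from about 0.425 to 0.925 m from the base axis. Payload 6.8 kg.
Tool frame: the origin (TCP) lies at the very end of the fingers, on their centre line; the grasp point (between the pads) lies 19 mm behind it; x points along the fingers, y is the direction in which the jaws open and shut, and the axes are right-handed (so a half turn about x gives the same grasp; the last joint's range is limited). The gripper opens to 85 mm and grips with 20 to 120 N. Pads are 22 mm wide; open, the fingers measure 114 mm over their backs; the gripper's body (76 mm by 85 mm) begins 54 mm behind the grasp point. The pads swing forward as they close: fully open they stand 13 mm farther back than shut.
Start: joints at [1.073, 0.477, 0.022, 1.555, -0.011, 1.109, -0.083], TCP at [0.257, -0.624, 0.231] pointing down, gripper open.
Joint ranges: [-2.96, 2.96], [-0.34, 2.1], [-1.41, 1.46], [0.24, 2.44], [-1.37, 4.51], [0.17, 1.92], [-2.96, 2.96]. Speed limits (rad/s): [2.39, 2.39, 3.14, 3.14, 3.14, 3.14, 3.14].

## Interface

Orientations are given as a rotation vector (axis times angle).
In Python, from bench import get_obs, grab_frame, camera_info, hand_in gives the robot as it stands.
- The arm moves only by the tool apply_moves, never from a script. Its argument "series" is text: rows parted by semicolons, each of 7 numbers parted by spaces: the turn, a rotation vector about the tool's x, y, z in rad, then the shift along the tool's x, y, z in m, then the opening, from 0 (shut) to 1 (fully open). In form: wx wy wz tx ty tz hand; .... A call has 1 to 12 rows; each row is the pose to reach, as a shift and turn from the pose commanded when the call began, along the tool's axes at that moment; what a row does not reach only later rows make up. A row lasts 1/8 s, in which the tool goes at most 62.5 mm and 10.7 degrees, less where a joint would pass 70% of its speed; a pose out of reach is approached as far as the arm can. A call with a gripper value outside its range is refused whole. The fingers move at their own pace and stop on an object; "force" is the grip in N (left out, the last holds). Time passes only in rows, so rows that repeat a pose let the fingers close. It gives the time, the measured TCP pose, the force and the opening at its end, in the units of the state.
- get_obs(): the state, without advancing time (a new reading comes with each control period).
- grab_frame(name): name is "scene" or "top" or "wrist"; returns the picture (384x512x3 uint8, blue, green, red); there is no depth.
- camera_info(name): a dict with "fov_y" (degrees; the focal length in pixels is half the picture's height over the tangent of half this angle, whatever the lens; pixels are square), "cx", "cy" (the principal point, pixels), "rvec" (rotation vector, rad) and "tvec" (3), from world to camera coordinates, as OpenCV has them. Camera axes: x right, y down, z forward; pixel columns grow to the right and rows downward; lengths in m; the calibration is good to about 2 mm. The wrist camera is an equidistant fisheye: a pixel r from the principal point sees the ray r / f radians off the axis. A picture is of the moment at which its call begins: read the wrist's pose just before it. camera_info takes no time and is no camera call; for the wrist camera it gives the pose at the moment of the call.
- hand_in(): hands the job in, once; it reports no verdict.
The state is a dict: "clock": time; "joints": joint angles; "qvel": joint speeds; "tau": joint torques, N m; "tcp_pos": TCP position; "orientation": TCP orientation; "contact_force": force on the tool from outside, world axes, zero at the start; "moment": the same for the moment, N m; "grip_width": finger opening in m.
Only numpy, scipy, OpenCV 4.12 (cv2) and the standard library are available. Lean on these libraries where they do the work, as an engineer would, in place of code of your own. Each camera call takes 0.05 s, during which the arm holds its last target.

## Task

The instrument's front panel lies face down on top of the grey case. Slide it out over the case edge nearest the robot so that you can get under it, pick it up by that overhanging edge and turn it over. Then set it down gently on the sloping stand, front face outward, one long edge on the ledge, flat against the back and centred; let go of it and leave the other things on the bench alone.

Things in the scene. Friction and masses are not known exactly. Their poses are not given: they have to be found in the camera images.
- panel_center (a point): Centre of the loose front panel: flat aluminium plate 120 (its x) by 180 (y) by 10 mm (z), 0.24-0.48 kg. +z side: plain bare back; -z side: front face (grey, dark window, nine square keys, three round sockets, all flush). Starts face down, z up, wholly on the case, its x within 0.2 rad of the case's x, at least 40 mm of free case top beyond its far edge.
- case: Fixed grey instrument case, 220 mm (x) by 280 mm (y), flat bare top 100 mm above the bench. Origin at the centre of its underside on the bench. Its -x side is the edge nearest the robot (vertical wall, 110 mm from the origin), with nothing standing before it; the case's x axis points away from the robot.
- stand: Fixed stand carrying the rest: dark base plate 150 (x) by 170 (y) by 8 mm, four struts. Origin: centre of its underside on the bench. It faces +x, away from the robot; the back leans 30 degrees from vertical, top towards the robot. Seated, the panel's centre is at x=-60, y=0, z=5 mm of rest, its plain back on the stand's back (panel z into the slope), either long edge down.
- rest: The stand's sloping aluminium rest, 190 mm wide (y, level). Origin: middle of the inner corner of back and ledge, 75 mm above the bench. x points down the slope, z out of the back's face (away from the robot and up). Back: face at z=0, 6 mm thick, from x=0 up to x=-76, so a seated panel sticks out 44 mm above it. Ledge: surface at x=0, z from 0 to 32 mm, then a 6 mm high lip.
- partsbin: Bystander: loose white divided parts bin, 110 by 150 by 55 mm, on the bench. Origin at the centre of its underside.
- tape: Bystander: loose roll of tape, 90 mm across and 24 mm high, lying flat. Origin at the centre of its underside.
- driver: Bystander: loose screwdriver lying on the bench, about 200 mm long along its x. Origin at its middle, underneath.
Things that resemble listed ones, but are neither listed nor needed, are in the scene too. Leave any yellow look-alike of the part that bears panel_center alone.

How it is judged:
By the outcome, as a careful person would: the job done as asked, in the order asked, and still so for the second after the job is handed in, with the robot touching nothing.
It also fails if it takes over 58 s, if anything falls off the work surface, if the arm or the gripper's body presses on something with over 40 N, if the wrist force passes 120 N, or if a joint passes its speed limit or range.

## Working session

There is one attempt and no reset: what is moved stays moved. The work goes in short steps, Python scripts to look and compute and a tool call to move; the robot and the scene stay as the last step left them, time stands still between calls to the robot, and variables do not carry over. Pictures are saved under pics/ and viewed, and the job is handed in when it is done.

Besides the shell and the picture viewer there is one more tool, called after ">>>" by a JSON object that holds its "fn" and its "kwargs", one argument or row to a line. apply_moves: Moves the arm, as the interface text tells. Its arguments: {"type":"object","properties":{"series":{"type":"string"},"force":{"type":"number"}},"required":["series"]}

```bash
ls; mkdir -p pics
cat > h.py <<'E'
import numpy as np, cv2
from bench import get_obs, grab_frame, camera_info, hand_in
def ci(n):
    c=camera_info(n); R=cv2.Rodrigues(np.array(c['rvec'],float))[0]; t=np.array(c['tvec'],float).ravel()
    f=384/2/np.tan(np.radians(c['fov_y'])/2); return f,c['cx'],c['cy'],R,t
def ray(n,u,v,c=None):
    f,cx,cy,R,t=c or ci(n)
    d=np.array([(u-cx)/f,(v-cy)/f,1.0])
    if n=='wrist':
        a=np.array([u-cx,v-cy]);r=np.hypot(*a);th=r/f
        d=np.array([*(a/max(r,1e-9)*np.sin(th)),np.cos(th)])
    d=R.T@d; return -R.T@t,d/np.linalg.norm(d)
def onz(n,u,v,z,c=None):
    o,d=ray(n,u,v,c); return o+d*(z-o[2])/d[2]
def proj(n,P,c=None):
    f,cx,cy,R,t=c or ci(n); p=R@np.asarray(P,float)+t
    if n=='wrist':
        r=np.hypot(p[0],p[1]);th=np.arctan2(r,p[2]);return np.array([cx+f*th*p[0]/r,cy+f*th*p[1]/r])
    return np.array([cx+f*p[0]/p[2],cy+f*p[1]/p[2]])
E
python3 - <<'E'
from h import *
o=get_obs();print(o)
for n in('scene','top','wrist'):
    print(n,camera_info(n)); im=grab_frame(n); cv2.imwrite(f'pics/{n}0.png',im)
E
```

```text
pics
{'clock': 0.0, 'joints': array([ 1.07290318,  0.4777876 ,  0.02236805,  1.55648442, -0.01151121,
        1.10928329, -0.08310206]), 'qvel': array([-0.00047057, -0.00219635, -0.00033808,  0.00295571, -0.00101992,
        0.00116671,  0.00048112]), 'tau': array([ 4.43295639e-04, -5.96444499e+01,  1.60815451e+00, -2.81195086e+01,
        1.25013205e-02,  9.48813627e-03, -1.47122250e-05]), 'tcp_pos': array([ 0.25624032, -0.6238197 ,  0.23032072]), 'orientation': array([ 2.00791335,  0.39826347, -2.00891827]), 'contact_force': array([-0.29160475, -0.24873954,  0.08410203]), 'moment': array([ 0.0125399 , -0.01157593, -0.01846137]), 'grip_width': 0.08565202617293849}
scene {'fov_y': 49.25169205743636, 'cx': 253.8573936623281, 'cy': 194.20154605498132, 'rvec': array([ 2.06274716,  1.3486462 , -0.51783482]), 'tvec': array([-0.31154559, -0.23970261,  1.81933466])}
top {'fov_y': 44.91344316609638, 'cx': 249.62406341175074, 'cy': 190.7593235102226, 'rvec': array([ 2.21065143, -2.17550192,  0.10085112]), 'tvec': array([0.09880555, 0.53735958, 1.68492726])}
wrist {'fov_y': 65.70646984690485, 'cx': 256.35904166287423, 'cy': 190.01301590156027, 'rvec': array([-2.4224714 ,  1.6236941 ,  0.21701569]), 'tvec': array([-0.67345645, -0.03471494,  0.37834065])}
```

View pics/scene0.png

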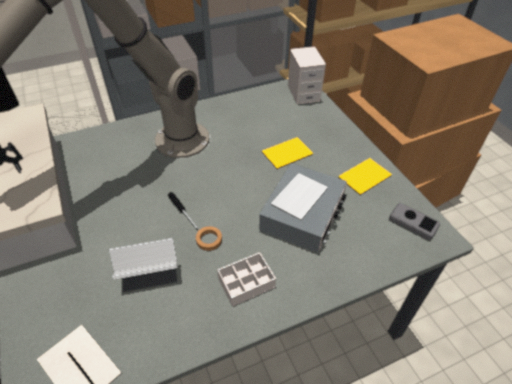

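View pics/top0.png

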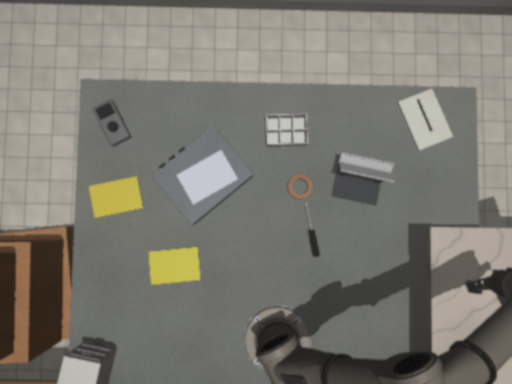

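The scene picture shows the case at (300,210) with a pale plate on top at (300,195), and the stand at (145,260). There are three candidate plates, given here in top-view pixels. The pale one on the case at (207,177) fits "bare aluminium, wholly on the case". The yellow ones at (115,196) and (174,265) are look-alikes lying on the bench. I'll confirm that in an enlarged crop and measure.

Run:
```python
from h import *
im=cv2.imread('pics/top0.png')
a=cv2.resize(im[115:235,140:265],None,fx=4,fy=4,interpolation=cv2.INTER_CUBIC)
b=cv2.resize(im[140:260,290:405],None,fx=3,fy=4*3//4,interpolation=cv2.INTER_CUBIC)
b=cv2.copyMakeBorder(b,0,a.shape[0]-b.shape[0],0,0,cv2.BORDER_CONSTANT) if b.shape[0]<a.shape[0] else b
b=b[:, :300]
cv2.imwrite('pics/crop1.png',np.hstack([a,b]))
s=cv2.imread('pics/scene0.png')
cv2.imwrite('pics/crop2.png',np.hstack([cv2.resize(s[225:295,100:190],None,fx=4,fy=4,interpolation=cv2.INTER_CUBIC),cv2.resize(s[165:255,250:355],None,fx=4,fy=4,interpolation=cv2.INTER_CUBIC)[:280]]))
for n,I in(('top',im),('scene',s)):
    c=ci(n); print(n,'cam at',-c[3].T@c[4], 'f',c[0])
# panel mask
hsv=cv2.cvtColor(im,cv2.COLOR_BGR2HSV)
m=((hsv[...,2]>150)&(hsv[...,1]<60)).astype(np.uint8); 
roi=np.zeros_like(m);roi[130:225,150:260]=1
k,_=cv2.findContours(m*roi,cv2.RETR_EXTERNAL,cv2.CHAIN_APPROX_NONE);k=max(k,key=cv2.contourArea)
r=cv2.minAreaRect(k);print(r)
P=np.array([onz('top',*p,0.11)[:2] for p in cv2.boxPoints(r)]);print(P,P.mean(0)); print(np.linalg.norm(np.diff(np.vstack([P,P[:1]]),axis=0),axis=1))
```

```text
top cam at [0.41103617 0.13844237 1.71737611] f 464.5211221776151
scene cam at [ 1.41147392 -0.29185836  1.1777337 ] f 418.8650597879952
((206.7307891845703, 176.65383911132812), (35.101829528808594, 52.71475601196289), 60.2551155090332)
[[0.58124027 0.36828635]
 [0.6757206  0.21155123]
 [0.56995714 0.14898486]
 [0.47649414 0.30546118]] [0.57585304 0.25857091]
[0.18300937 0.12288394 0.18226402 0.12214235]
```

View pics/crop1.png

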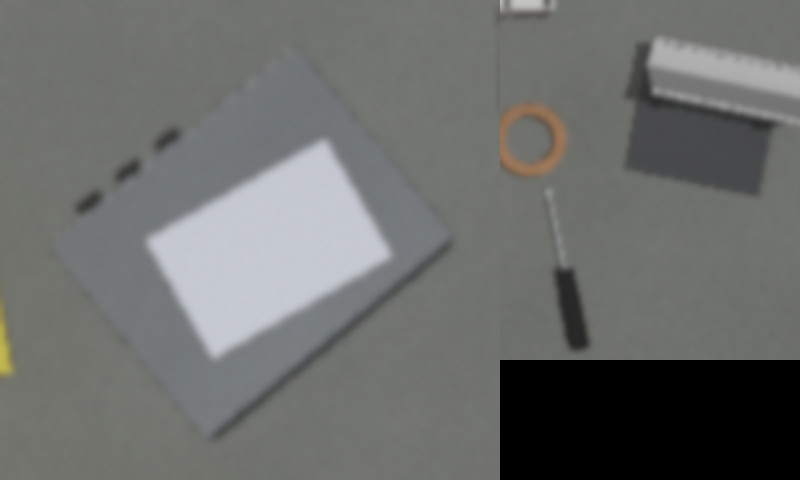

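View pics/crop2.png

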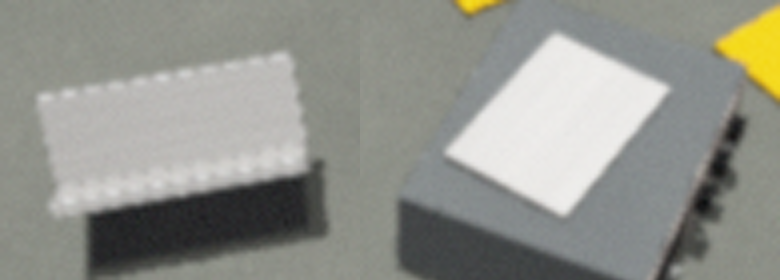

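The crops confirm a plain pale rectangle, 183 x 122 mm at z=0.11 by ray casting, lying on the case. That is the panel, seen with its back up. The stand is at about (360,175) in the top view. Next I'll fit the case and the stand more carefully.

Run:
```python
from h import *
im=cv2.imread('pics/top0.png')
def show(pts,z):
    P=np.array([onz('top',*p,z)[:2] for p in pts]);L=np.linalg.norm(np.diff(np.vstack([P,P[:1]]),axis=0),axis=1)
    print(P.round(4).tolist(),'mean',P.mean(0).round(4),'L',L.round(3)); return P
C=show([(213.7,126.2),(252.3,174.8),(193,223.5),(154,175.7)],0.1)
ex=((C[0]-C[1])+(C[3]-C[2]));ex/=np.linalg.norm(ex);print('case ang',np.degrees(np.arctan2(ex[1],ex[0])))
P=np.array([[0.58124027,0.36828635],[0.6757206,0.21155123],[0.56995714,0.14898486],[0.47649414,0.30546118]])
d=P[0]-P[3]+P[1]-P[2];print('panel ang',np.degrees(np.arctan2(d[1],d[0])))
ey=np.array([-ex[1],ex[0]])
for p in P: print('case frame',((p-C.mean(0))@ex).round(3),((p-C.mean(0))@ey).round(3))
# stand corners base plate z=.008
show([(332.3,196),(375.7,204.3),(335.7,154.3)],0.008)
o=get_obs(); print(cv2.Rodrigues(o['orientation'])[0].round(3))
s=cv2.imread('pics/scene0.png')
cv2.imwrite('pics/st_top.png',cv2.resize(im[145:215,325:405],None,fx=9,fy=8,interpolation=cv2.INTER_CUBIC))
cv2.imwrite('pics/st_sc.png',cv2.resize(s[230:300,100:190],None,fx=8,fy=8,interpolation=cv2.INTER_CUBIC))
```

```text
[[0.7556, 0.2389], [0.5859, 0.1004], [0.4127, 0.3034], [0.5768, 0.4431]] mean [0.5827 0.2714] L [0.219 0.267 0.215 0.271]
case ang 39.81167392507101
panel ang 30.78044443864772
case frame 0.061 0.075
case frame 0.033 -0.106
case frame -0.088 -0.086
case frame -0.06 0.094
[[0.5222, -0.199], [0.494, -0.3603], [0.678, -0.2114]] mean [ 0.5647 -0.2569] L [0.164 0.237 0.156]
[[-0.001  0.38  -0.925]
 [ 0.001 -0.925 -0.38 ]
 [-1.    -0.001  0.   ]]
```

View pics/st_top.png

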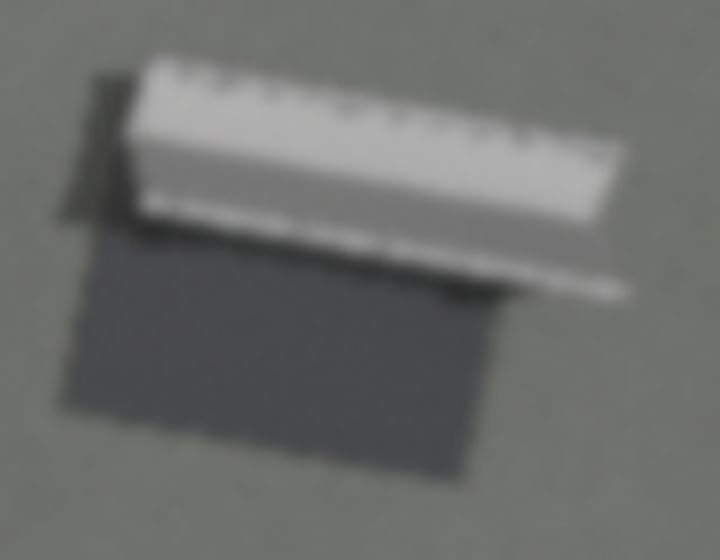

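View pics/wrist0.png

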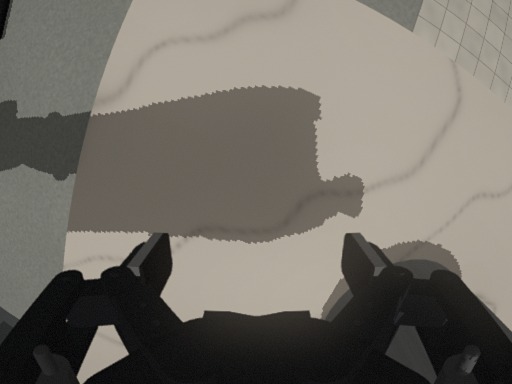

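```bash
cat >> h.py <<'E'
def rel(p,R,o=None):
    "relative move from measured pose to target"
    o=o or get_obs(); R0=cv2.Rodrigues(o['orientation'])[0]
    w=cv2.Rodrigues(R0.T@R)[0].ravel(); t=R0.T@(np.asarray(p)-o['tcp_pos'])
    print('rel w',w.round(3),'t',t.round(4),'rows>=',np.ceil(max(np.linalg.norm(t)/.0625,np.degrees(np.linalg.norm(w))/10.7)))
def Rx(x,y):
    x=np.array(x,float);x/=np.linalg.norm(x);y=np.array(y,float);y-=x*(x@y);y/=np.linalg.norm(y);return np.c_[x,y,np.cross(x,y)]
E
python3 - <<'E'
from h import *
o=get_obs();R0=cv2.Rodrigues(o['orientation'])[0];c=ci('wrist');cam=-c[3].T@c[4]
print('cam in tool',R0.T@(cam-o['tcp_pos']),'cam axes in tool\n',(R0.T@c[3].T).round(3))
# view pose over stand: camera up at image top dir
a=np.radians(-9)
R=Rx([0,0,-1],[np.sin(a)*-1*-1,-np.cos(a),0]); print(R)
rel([0.47,-0.27,0.36],R)
E
```

```text
cam in tool [-0.14271167 -0.0005473  -0.06468262] cam axes in tool
 [[ 0.    -0.26   0.966]
 [ 1.    -0.    -0.   ]
 [ 0.     0.966  0.26 ]]
[[ 0.         -0.15643447 -0.98768834]
 [ 0.         -0.98768834  0.15643447]
 [-1.          0.          0.        ]]
rel w [0.547 0.001 0.001] t [-0.1292 -0.2464 -0.3321] rows>= 7.0
```

Run:
```python
from h import *
a=np.radians(-9)
rel([0.60,-0.27,0.33],Rx([0,0,-1],[np.sin(a),-np.cos(a),0]))
```

```text
rel w [0.547 0.001 0.001] t [-0.0992 -0.1969 -0.4524] rows>= 9.0
```

>>> {"fn": "apply_moves", "kwargs": {
  "series": "0 0 0 -0.1 -0.03 -0.08 1;0.547 0 0 -0.1 -0.197 -0.452 1;0.547 0 0 -0.1 -0.197 -0.452 1;0.547 0 0 -0.1 -0.197 -0.452 1;0.547 0 0 -0.1 -0.197 -0.452 1;0.547 0 0 -0.1 -0.197 -0.452 1;0.547 0 0 -0.1 -0.197 -0.452 1;0.547 0 0 -0.1 -0.197 -0.452 1;0.547 0 0 -0.1 -0.197 -0.452 1;0.547 0 0 -0.1 -0.197 -0.452 1;0.547 0 0 -0.1 -0.197 -0.452 1"
}}

```text
clock: 1.52
tcp_pos: [0.5981, -0.2729, 0.3309]
orientation: [-2.137, 0.173, 2.14]
contact_force: [-0.6, -0.4, -0.2]
grip_width: 0.0853
```

Run:
```python
from h import *
import pickle
o=get_obs();c=ci('wrist');pickle.dump(c,open('w1.pkl','wb'));im=grab_frame('wrist');cv2.imwrite('pics/w1.png',im)
print(o['clock'],o['tcp_pos'],o['joints'].round(3),cv2.Rodrigues(o['orientation'])[0].round(3))
```

```text
1.525 [ 0.59806147 -0.27290132  0.3309351 ] [ 0.362  0.381 -0.041  1.472  0.018  1.29  -1.412] [[-0.001 -0.16  -0.987]
 [-0.001 -0.987  0.16 ]
 [-1.     0.001  0.001]]
```

View pics/w1.png

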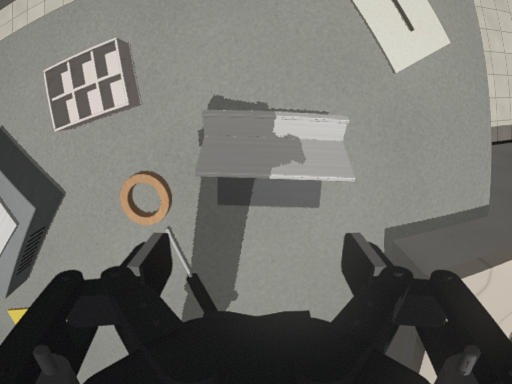

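The wrist view shows the stand at (275,150). The lower edge of the grey shape, (197,176) to (354,181), is the back's top edge, and the ledge is near y=112-138. I'll enlarge it.

Run:
```python
from h import *
im=cv2.imread('pics/w1.png')
cv2.imwrite('pics/w1c.png',cv2.resize(im[90:215,185:365],None,fx=4.4,fy=4.4,interpolation=cv2.INTER_CUBIC))
```

```text
(no output)
```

View pics/w1c.png

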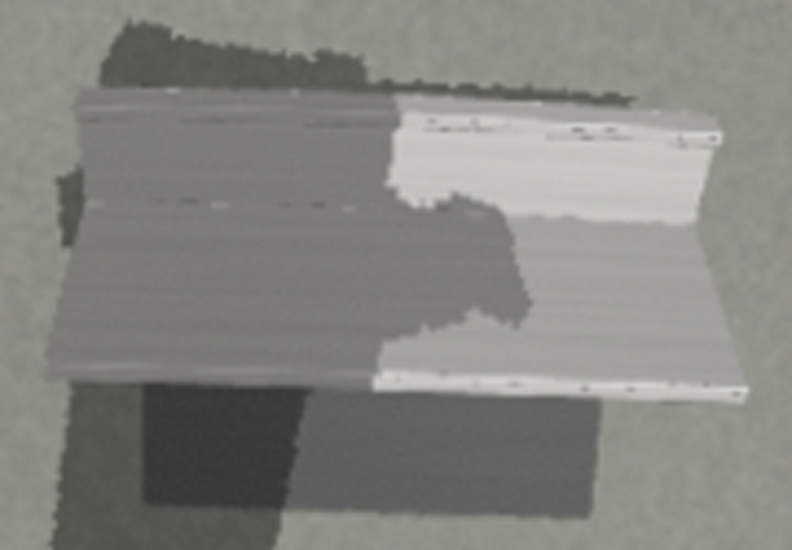

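Run:
```python
from h import *
import pickle
c=pickle.load(open('w1.pkl','rb'))
def q(p,z): return onz('wrist',185+p[0]/4.4,90+p[1]/4.4,z,c)
for nm,l,r,z in (('fronttop',(48,367),(745,386),.1408),('reartop',(45,378),(748,403),.1378),('corner',(86,203),(698,222),.075),('lip',(76,112),(722,136),.096),('base',(143,502),(590,517),.008)):
    L,Rr=q(l,z),q(r,z); d=L-Rr; print(nm,L.round(4),Rr.round(4),'mid',((L+Rr)/2).round(4),'len',np.linalg.norm(d).round(4),'yaw',np.degrees(np.arctan2(-d[0],d[1])).round(2))
# top camera back top edge
im='top'
for l,r,z in (((341.4,170.6),(394.8,181.25),.139),((332.0,196.2),(376.1,204.6),.008)):
    L,Rr=onz(im,*l,z),onz(im,*r,z);d=L-Rr;print('top',((L+Rr)/2).round(4),np.linalg.norm(d).round(4),np.degrees(np.arctan2(-d[0],d[1])).round(2))
```

```text
fronttop [ 0.604  -0.2032  0.1408] [ 0.5693 -0.3867  0.1408] mid [ 0.5866 -0.2949  0.1408] len 0.1868 yaw -10.7
reartop [ 0.6007 -0.201   0.1378] [ 0.5635 -0.3881  0.1378] mid [ 0.5821 -0.2946  0.1378] len 0.1907 yaw -11.22
corner [ 0.6411 -0.2094  0.075 ] [ 0.6061 -0.3966  0.075 ] mid [ 0.6236 -0.303   0.075 ] len 0.1905 yaw -10.6
lip [ 0.6689 -0.2152  0.096 ] [ 0.6336 -0.4012  0.096 ] mid [ 0.6513 -0.3082  0.096 ] len 0.1894 yaw -10.74
base [ 0.5241 -0.1963  0.008 ] [ 0.4907 -0.3625  0.008 ] mid [ 0.5074 -0.2794  0.008 ] len 0.1695 yaw -11.35
top [ 0.5847 -0.2963  0.139 ] 0.1871 -10.33
top [ 0.5072 -0.2799  0.008 ] 0.1664 -9.85
```

```bash
cat >> h.py <<'E'
A=np.radians(39.8);CEX=np.array([np.cos(A),np.sin(A),0]);CEY=np.array([-np.sin(A),np.cos(A),0]);CO=np.array([.583,.271,0])
def case(x,y,z): return CO+CEX*x+CEY*y+np.array([0,0,z])
B=np.radians(-10.8);SX=np.array([np.cos(B),np.sin(B),0]);RO=np.array([.6238,-.3025,.075])
RXs=SX*.5+np.array([0,0,-.8660254]);RZs=SX*.8660254+np.array([0,0,.5]);RYs=np.cross(RZs,RXs)
def st():
    o=get_obs();print('t',o['clock'],'p',o['tcp_pos'].round(4),'j',o['joints'].round(3),'F',o['contact_force'].round(1),'g',round(o['grip_width'],4));print(cv2.Rodrigues(o['orientation'])[0].round(3).tolist());
    import json;open('data.txt','a').write(json.dumps([list(map(float,o['joints'])),list(map(float,o['tcp_pos'])),list(map(float,o['orientation']))])+'\n');return o
E
python3 - <<'E'
from h import *
st()
R=Rx([0,0,-1],-CEY)
rel(case(.084,-.010,.33),R);rel(case(.084,-.010,.15),R)
E
```

```text
t 1.575 p [ 0.598  -0.2731  0.331 ] j [ 0.362  0.381 -0.041  1.472  0.017  1.29  -1.413] F [-0.4 -0.3  0.9] g 0.0856
[[-0.001, -0.16, -0.987], [-0.001, -0.987, 0.16], [-1.0, 0.001, 0.001]]
rel w [-0.856  0.002 -0.001] t [ 3.000e-04 -5.915e-01  3.950e-02] rows>= 10.0
rel w [-0.856  0.002 -0.001] t [ 0.1803 -0.5917  0.0393] rows>= 10.0
```

>>> {"fn": "apply_moves", "kwargs": {
  "series": "-0.856 0 0 0 -0.592 0.04 1;-0.856 0 0 0 -0.592 0.04 1;-0.856 0 0 0 -0.592 0.04 1;-0.856 0 0 0 -0.592 0.04 1;-0.856 0 0 0 -0.592 0.04 1;-0.856 0 0 0 -0.592 0.04 1;-0.856 0 0 0 -0.592 0.04 1;-0.856 0 0 0 -0.592 0.04 1;-0.856 0 0 0 -0.592 0.04 1;-0.856 0 0 0 -0.592 0.04 1;-0.856 0 0 0 -0.592 0.04 1;-0.856 0 0 0 -0.592 0.04 1"
}}

```text
clock: 3.08
tcp_pos: [0.654, 0.3176, 0.3311]
orientation: [1.818, 0.657, -1.818]
contact_force: [-0.1, -0.0, -0.2]
grip_width: 0.0853
```

Run:
```python
from h import *
import pickle
st();c=ci('wrist');im=grab_frame('wrist');cv2.imwrite('pics/w2.png',im);pickle.dump(c,open('w2.pkl','wb'))
R=Rx([0,0,-1],-CEY)
rel(case(.084,-.010,.14),R)
```

```text
t 3.075 p [0.654  0.3176 0.3311] j [-0.314  0.533 -0.366  1.262  0.188  1.38  -1.544] F [-0.1 -0.  -0.2] g 0.0853
[[0.0, 0.641, -0.768], [-0.002, -0.768, -0.641], [-1.0, 0.002, 0.001]]
rel w [ 0.     0.001 -0.002] t [ 1.914e-01 -3.000e-04  1.000e-04] rows>= 4.0
```

View pics/w2.png

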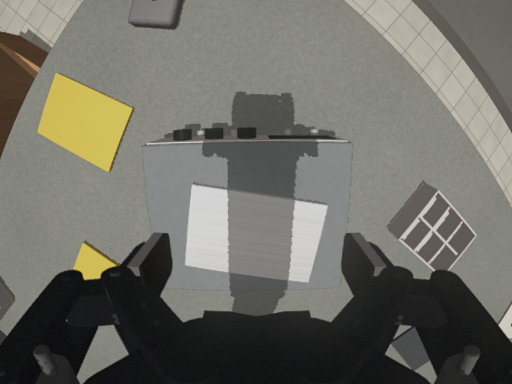

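The wrist view shows the case with its far edge at (144,143)-(352,141), and the panel with corners at (192,184), (327,205), (307,282) and (186,266), turned about 9° on it.

Run:
```python
from h import *
import pickle
c=pickle.load(open('w2.pkl','rb'))
for p,z in (((144,143),.1),((352,141),.1),((192,184),.11),((327,205),.11),((307,282),.11),((186,266),.11)):
    P=onz('wrist',*p,z,c);d=P-CO;print(p,P.round(4),'case',(d@CEX).round(4),(d@CEY).round(4))
```

```text
(144, 143) [0.5805 0.4501 0.1   ] case 0.1127 0.1392
(352, 141) [0.7565 0.2417 0.1   ] case 0.1146 -0.1336
(192, 184) [0.5815 0.3651 0.11  ] case 0.0591 0.0733
(327, 205) [0.6718 0.2125 0.11  ] case 0.0308 -0.1018
(307, 282) [0.5691 0.1519 0.11  ] case -0.0869 -0.0826
(186, 266) [0.478  0.3019 0.11  ] case -0.0609 0.0909
```

>>> {"fn": "apply_moves", "kwargs": {
  "series": "0 0 0 0.19 0 0 1;0 0 0 0.19 0 0 1;0 0 0 0.19 0 0 1;0 0 0 0.19 0 0 1;0 0 0 0.21 0 0 1;0 0 0 0.22 0 0 1;0 0 0 0.22 0 0 1"
}}

```text
clock: 4.0
tcp_pos: [0.6532, 0.3206, 0.1119]
orientation: [1.817, 0.662, -1.816]
contact_force: [-0.0, 0.2, -0.0]
grip_width: 0.0855
```

Run:
```python
from h import *
st();im=grab_frame('wrist');cv2.imwrite('pics/w3.png',im)
```

```text
t 4.0 p [0.6532 0.3206 0.1119] j [-0.322  0.699 -0.342  1.49   0.26   0.997 -1.603] F [-0.   0.2 -0. ] g 0.0855
[[0.001, 0.643, -0.766], [0.0, -0.766, -0.643], [-1.0, 0.0, -0.001]]
```

View pics/w3.png

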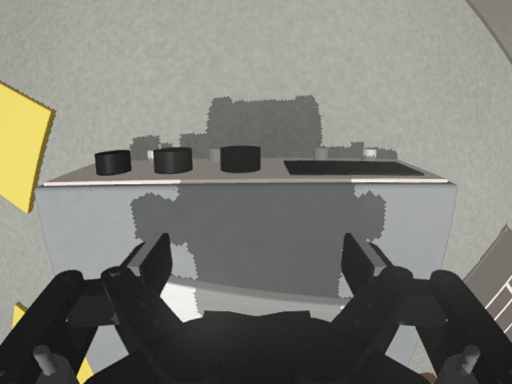

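Both fingertips stand behind the panel's far edge, with the case top in view below them. I'll go down in small steps and watch the force.

>>> {"fn": "apply_moves", "kwargs": {
  "series": "0 0 0 0.004 0 0 1;0 0 0 0.009 0 0 1;0 0 0 0.009 0 0 1"
}}

```text
clock: 4.42
tcp_pos: [0.6526, 0.3204, 0.1018]
orientation: [1.815, 0.662, -1.817]
contact_force: [0.8, -0.1, 0.6]
grip_width: 0.0855
```

>>> {"fn": "apply_moves", "kwargs": {
  "series": "0 0 0 0.003 0 0 1;0 0 0 0.006 0 0 1;0 0 0 0.006 0 0 1"
}}

```text
clock: 4.8
tcp_pos: [0.6527, 0.3204, 0.0959]
orientation: [1.816, 0.662, -1.817]
contact_force: [-0.2, 0.4, 0.3]
grip_width: 0.0855
```

Run:
```python
from h import *
st()
```

```text
t 4.8 p [0.6527 0.3204 0.0959] j [-0.324  0.715 -0.338  1.5    0.267  0.973 -1.608] F [-0.2  0.4  0.3] g 0.0855
[[-0.001, 0.643, -0.766], [-0.0, -0.766, -0.643], [-1.0, -0.0, 0.001]]
```

With no contact at TCP 0.096, the open tips do stand about 13 mm back, at z≈0.109. I'll go to TCP 0.091, which puts the tips at about 0.104, and then pull.

>>> {"fn": "apply_moves", "kwargs": {
  "series": "0 0 0 0.003 0 0 1;0 0 0 0.005 0 0 1;0 0 0 0.005 0 0 1"
}}

```text
clock: 5.18
tcp_pos: [0.6528, 0.3205, 0.091]
orientation: [1.816, 0.662, -1.817]
contact_force: [-0.4, 0.0, 0.1]
grip_width: 0.0852
```

>>> {"fn": "apply_moves", "kwargs": {
  "series": "0 0 0 0 0 0.006 1;0 0 0 0 0 0.012 1;0 0 0 0 0 0.018 1;0 0 0 0 0 0.024 1;0 0 0 0 0 0.03 1;0 0 0 0 0 0.036 1;0 0 0 0 0 0.042 1;0 0 0 0 0 0.048 1;0 0 0 0 0 0.048 1"
}}

```text
clock: 6.3
tcp_pos: [0.6158, 0.2889, 0.0913]
orientation: [1.815, 0.661, -1.817]
contact_force: [-0.6, 0.3, -0.5]
grip_width: 0.0853
```

Run:
```python
from h import *
import pickle
o=st();d=o['tcp_pos']-CO;print(d@CEX,d@CEY);pickle.dump(ci('wrist'),open('w4.pkl','wb'));im=grab_frame('wrist');cv2.imwrite('pics/w4.png',im)
t=grab_frame('top');cv2.imwrite('pics/t4.png',t);cv2.imwrite('pics/t4c.png',cv2.resize(t[100:260,130:290],None,fx=4,fy=3.7))
```

```text
t 6.3 p [0.6158 0.2889 0.0913] j [-0.292  0.654 -0.346  1.631  0.266  0.905 -1.61 ] F [-0.6  0.3 -0.5] g 0.0853
[[-0.0, 0.643, -0.766], [-0.001, -0.766, -0.643], [-1.0, 0.0, 0.001]]
0.036673408061978115 -0.007207455502206952
```

View pics/w4.png

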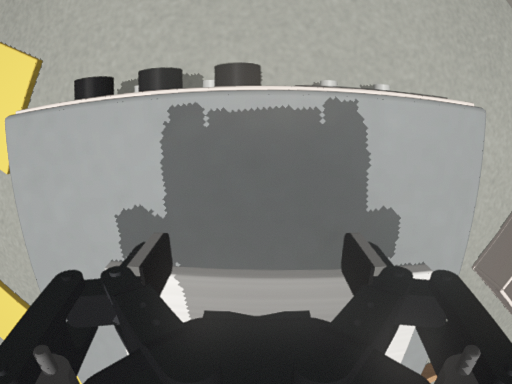

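View pics/t4c.png

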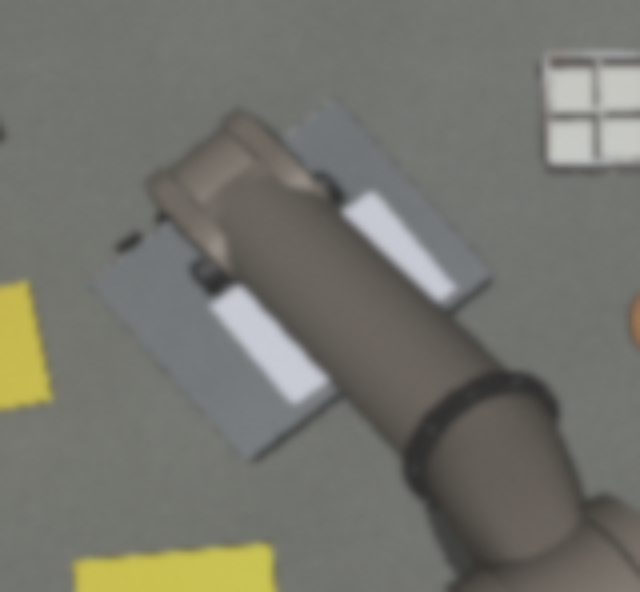

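The panel is now square with the jaws. Its far edge is at row 267 in the wrist view, and its near edge has just about reached the case edge.

Run:
```python
from h import *
import pickle
c=pickle.load(open('w4.pkl','rb'))
for p,z in (((180,268),.11),((330,270),.11),((255,90),.1),((430,268),.11),((125,266),.11)):
    P=onz('wrist',*p,z,c);d=P-CO;print(p,'case',(d@CEX).round(4),(d@CEY).round(4))
# top: near edge corners of panel & case
for p,z in (((295,404),.11),((325,383),.11),((452,303),.11),((255,460),.1),((492,275),.1),((437,305),.11)):
    P=onz('top',130+p[0]/4,100+p[1]/3.7,z);d=P-CO;print(p,'case',(d@CEX).round(4),(d@CEY).round(4))
```

```text
(180, 268) case 0.0286 0.0309
(330, 270) case 0.0278 -0.0425
(255, 90) case 0.1114 -0.0055
(430, 268) case 0.0243 -0.1015
(125, 266) case 0.0276 0.0609
(295, 404) case -0.0954 0.0737
(325, 383) case -0.0963 0.0413
(452, 303) case -0.1067 -0.0913
(255, 460) case -0.114 0.1337
(492, 275) case -0.1072 -0.1359
(437, 305) case -0.1 -0.08
```

>>> {"fn": "apply_moves", "kwargs": {
  "series": "0 0 0 0 0 0.007 1;0 0 0 0 0 0.014 1;0 0 0 0 0 0.021 1;0 0 0 0 0 0.028 1;0 0 0 0 0 0.035 1;0 0 0 0 0 0.042 1;0 0 0 0 0 0.049 1;0 0 0 0 0 0.056 1;0 0 0 0 0 0.06 1;0 0 0 0 0 0.063 1;0 0 0 0 0 0.063 1"
}}

```text
clock: 7.78
tcp_pos: [0.5678, 0.2489, 0.0913]
orientation: [1.816, 0.661, -1.817]
contact_force: [1.5, 0.0, 0.2]
grip_width: 0.0852
```

Run:
```python
from h import *
import pickle
o=st();d=o['tcp_pos']-CO;print(d@CEX,d@CEY)
```

```text
t 7.775 p [0.5678 0.2489 0.0913] j [-0.249  0.571 -0.358  1.785  0.26   0.832 -1.603] F [1.5 0.  0.2] g 0.0852
[[-0.0, 0.643, -0.766], [-0.0, -0.766, -0.643], [-1.0, 0.0, 0.0]]
-0.025843535774781684 -0.0072295485181521355
```

>>> {"fn": "apply_moves", "kwargs": {
  "series": "0 0 0 0 0 -0.012 1;0 0 0 -0.04 0 -0.015 1;0 0 0 -0.25 0 -0.015 1;0 0 0 -0.25 0 -0.015 1;0 0 0 -0.25 0 -0.015 1;0 0 0 -0.25 0 -0.015 1;0 0 0 -0.25 0 -0.015 1"
}}

```text
clock: 8.65
tcp_pos: [0.5804, 0.2597, 0.3435]
orientation: [1.82, 0.662, -1.813]
contact_force: [0.5, -0.3, -0.2]
grip_width: 0.0854
```

Run:
```python
from h import *
import pickle
o=st();pickle.dump(ci('wrist'),open('w5.pkl','wb'));im=grab_frame('wrist');cv2.imwrite('pics/w5.png',im)
t=grab_frame('top');cv2.imwrite('pics/t5.png',t);
s=grab_frame('scene');cv2.imwrite('pics/s5.png',s)
```

```text
t 8.65 p [0.5804 0.2597 0.3435] j [-0.222  0.363 -0.403  1.492  0.145  1.313 -1.51 ] F [ 0.5 -0.3 -0.2] g 0.0854
[[0.003, 0.643, -0.766], [0.002, -0.766, -0.643], [-1.0, 0.001, -0.004]]
```

View pics/w5.png

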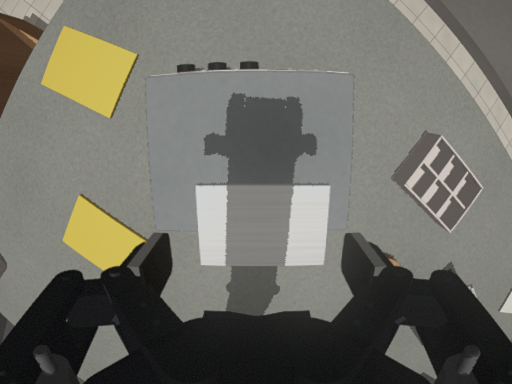

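View pics/s5.png

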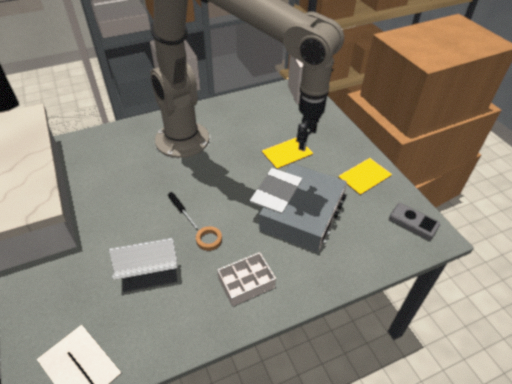

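The panel is squared to the case and overhangs it. In the wrist picture its near edge runs (200,265)-(327,265), its far edge (197,185)-(330,185), and the case's near edge is at row ~231. Next I'll measure the overhang and fit a kinematic model from the logged poses to plan the reach from below.

Run:
```python
from h import *
import pickle
c=pickle.load(open('w5.pkl','rb'))
for p,z in (((201,266),.11),((327,265),.11),((197,185),.11),((330,185),.11),((158,230),.1),((348,229),.1),((147,75),.1),((353,73),.1)):
    P=onz('wrist',*p,z,c);d=P-CO;print(p,P.round(4),'case',(d@CEX).round(4),(d@CEY).round(4))
import json
from scipy.optimize import least_squares
from scipy.spatial.transform import Rotation as Ro
D=[json.loads(l) for l in open('data.txt')]
D.append([[1.07290318,0.4777876,0.02236805,1.55648442,-0.01151121,1.10928329,-0.08310206],[0.25624032,-0.6238197,0.23032072],[2.00791335,.39826347,-2.00891827]])
# orientation hypothesis: R = Rz(s1 q1) Ry(q2) Rz(s3 q3) Ry(q4) Rz(s5 q5) Ry(q6) Rz(s7 q7) * Rt
import itertools
for s in itertools.product([1,-1],repeat=4):
    E=[]
    for q,p,r in D:
        R=Ro.from_euler('ZYZYZYZ'[:3],[0,0,0])
        R=Ro.identity()
        for ax,a in zip('zyzyzyz',[s[0]*q[0],q[1],s[1]*q[2],q[3],s[2]*q[4],q[5],s[3]*q[6]]): R=R*Ro.from_euler(ax,a)
        E.append(R.inv()*Ro.from_rotvec(r))
    M=Ro.concatenate(E);m=M.mean();print(s,np.degrees((m.inv()*M).magnitude()).max().round(2),m.as_matrix().round(2).tolist())
```

```text
(201, 266) [0.4132 0.2256 0.11  ] case -0.1595 0.0738
(327, 265) [0.5323 0.0849 0.11  ] case -0.158 -0.1105
(197, 185) [0.5076 0.302  0.11  ] case -0.0381 0.072
(330, 185) [0.6212 0.1668 0.11  ] case -0.0374 -0.1044
(158, 230) [0.4123 0.3069 0.1   ] case -0.1082 0.1368
(348, 229) [0.5915 0.0964 0.1   ] case -0.1052 -0.1395
(147, 75) [0.5786 0.45   0.1   ] case 0.1112 0.1404
(353, 73) [0.7557 0.2409 0.1   ] case 0.1134 -0.1337
(1, 1, 1, 1) 85.24 [[0.0, 0.39, 0.92], [-0.0, -0.92, 0.39], [1.0, -0.0, -0.0]]
(1, 1, 1, -1) 158.5 [[-0.0, -0.25, -0.97], [0.0, 0.97, -0.25], [1.0, -0.0, -0.0]]
(1, 1, -1, 1) 75.89 [[-0.3, 0.55, 0.78], [-0.07, -0.83, 0.56], [0.95, 0.11, 0.28]]
(1, 1, -1, -1) 176.2 [[0.35, -0.5, -0.79], [0.06, 0.86, -0.51], [0.93, 0.13, 0.33]]
(1, -1, 1, 1) 63.0 [[0.3, 0.75, 0.59], [-0.01, -0.62, 0.78], [0.95, -0.24, -0.18]]
(1, -1, 1, -1) 157.35 [[-0.35, -0.78, -0.52], [0.01, 0.55, -0.84], [0.94, -0.29, -0.18]]
(1, -1, -1, 1) 51.05 [[-0.0, 0.89, 0.46], [0.0, -0.46, 0.89], [1.0, 0.0, 0.0]]
(1, -1, -1, -1) 141.42 [[0.0, -0.95, -0.32], [0.0, 0.32, -0.95], [1.0, 0.0, 0.0]]
(-1, 1, 1, 1) 116.43 [[0.0, 0.63, 0.78], [-0.0, -0.78, 0.63], [1.0, -0.0, -0.0]]
(-1, 1, 1, -1) 39.75 [[-0.0, -0.8, -0.6], [0.0, 0.6, -0.8], [1.0, -0.0, -0.0]]
(-1, 1, -1, 1) 130.81 [[-0.32, 0.75, 0.58], [-0.03, -0.62, 0.78], [0.95, 0.24, 0.22]]
(-1, 1, -1, -1) 33.48 [[0.29, -0.86, -0.42], [0.05, 0.45, -0.89], [0.96, 0.24, 0.17]]
(-1, -1, 1, 1) 153.26 [[0.32, 0.9, 0.29], [-0.05, -0.29, 0.96], [0.94, -0.32, -0.05]]
(-1, -1, 1, -1) 20.14 [[-0.29, -0.94, -0.17], [0.03, 0.17, -0.98], [0.96, -0.29, -0.02]]
(-1, -1, -1, 1) 166.93 [[0.0, 1.0, 0.06], [0.0, -0.06, 1.0], [1.0, -0.0, -0.0]]
(-1, -1, -1, -1) 0.0 [[0.0, -1.0, -0.0], [-0.0, 0.0, -1.0], [1.0, 0.0, -0.0]]
```

```bash
cat > kin.py <<'E'
import numpy as np, json
from scipy.spatial.transform import Rotation as Ro
D=[json.loads(l) for l in open('data.txt')]
D.append([[1.07290318,0.4777876,0.02236805,1.55648442,-0.01151121,1.10928329,-0.08310206],[0.25624032,-0.6238197,0.23032072],[2.00791335,.39826347,-2.00891827]])
Rt=Ro.from_matrix([[0,-1,0],[0,0,-1],[1,0,0]])
S=[-1,1,-1,1,-1,1,-1]
def frames(q):
    R=Ro.identity();L=[R]
    for ax,a,s in zip('zyzyzyz',q,S): R=R*Ro.from_euler(ax,a*s);L.append(R)
    return L
# params: index (frame k, axis)
K=[(0,2),(1,0),(1,1),(3,0),(3,1),(3,2),(5,0),(5,1),(5,2),(7,2),(7,0),(7,1)]
def rowsA(q):
    L=frames(q);return np.stack([L[k].as_matrix()[:,a] for k,a in K],1)
def fit():
    A=np.vstack([rowsA(d[0]) for d in D]);b=np.hstack([d[1] for d in D])
    x,r,rk,sv=np.linalg.lstsq(A,b,rcond=1e-3)
    return x,np.abs(A@x-b).max(),rk,sv
E
python3 - <<'E'
from kin import *
import kin
x,e,rk,sv=fit();print(dict(zip(K,x.round(4))),e,rk,sv.round(3))
kin.K=[(0,2),(1,1),(3,1),(3,2),(5,1),(5,2),(7,2)];x,e,rk,sv=kin.fit();print(dict(zip(kin.K,x.round(4))),e,rk,sv.round(3))
kin.K=[(0,2),(1,0),(3,0),(3,2),(5,2),(5,0),(7,2)];x,e,rk,sv=kin.fit();print(dict(zip(kin.K,x.round(4))),e,rk,sv.round(3))
E
```

```text
{(0, 2): np.float64(-0.0203), (1, 0): np.float64(-0.0004), (1, 1): np.float64(-0.0279), (3, 0): np.float64(0.0001), (3, 1): np.float64(-0.0323), (3, 2): np.float64(0.5394), (5, 0): np.float64(0.0003), (5, 1): np.float64(-0.0022), (5, 2): np.float64(0.4731), (7, 2): np.float64(0.0168), (7, 0): np.float64(-0.0005), (7, 1): np.float64(0.0002)} 0.0005856867312693526 11 [5.632e+00 5.550e+00 5.533e+00 1.100e+00 1.040e+00 4.700e-01 4.030e-01
 2.620e-01 2.440e-01 1.950e-01 1.380e-01 2.000e-03]
{(0, 2): np.float64(-0.0204), (1, 1): np.float64(-0.0283), (3, 1): np.float64(-0.0327), (3, 2): np.float64(0.5397), (5, 1): np.float64(-0.0017), (5, 2): np.float64(0.473), (7, 2): np.float64(0.0173)} 0.0005797755498992418 6 [4.856e+00 4.836e+00 2.949e+00 4.680e-01 2.780e-01 2.010e-01 3.000e-03]
{(0, 2): np.float64(-0.0528), (1, 0): np.float64(0.0973), (3, 0): np.float64(-0.1425), (3, 2): np.float64(0.6), (5, 2): np.float64(0.494), (5, 0): np.float64(0.0562), (7, 2): np.float64(0.0524)} 0.056457506698328386 6 [5.620e+00 4.822e+00 9.180e-01 4.470e-01 2.780e-01 2.160e-01 3.000e-03]
```

>>> {"fn": "apply_moves", "kwargs": {
  "series": "0 0.36 0 0 0 0 1;0 0.36 0 0 0 0 1;0 0.36 0 0 0 0 1"
}}

```text
clock: 9.18
tcp_pos: [0.5763, 0.2554, 0.3374]
orientation: [2.161, 0.785, -1.507]
contact_force: [0.4, 0.5, -0.2]
grip_width: 0.0853
```

Run:
```python
from h import *
st()
import kin
kin.K=[(0,2),(1,1),(3,1),(3,2),(5,1),(5,2),(7,2)];x,e,rk,sv=kin.fit();print(dict(zip(kin.K,x.round(4))),e,rk,sv.round(3))
```

```text
t 9.175 p [0.5763 0.2554 0.3374] j [-0.085  0.182 -0.447  1.783  0.019  0.846 -1.396] F [ 0.4  0.5 -0.2] g 0.0853
[[0.265, 0.642, -0.72], [0.222, -0.767, -0.602], [-0.938, -0.0, -0.346]]
{(0, 2): np.float64(0.2871), (1, 1): np.float64(-0.0305), (3, 1): np.float64(-0.0314), (3, 2): np.float64(0.5418), (5, 1): np.float64(-0.0004), (5, 2): np.float64(0.4725), (7, 2): np.float64(0.327)} 2.5190665664531764e-09 7 [5.162 5.129 3.1   0.468 0.365 0.238 0.189]
```

```bash
cat > plan.py <<'E'
import numpy as np
from h import case,CEX,CEY,RXs,RYs,RZs,RO
from scipy.spatial.transform import Rotation as Ro
from scipy.optimize import least_squares
LO=np.array([-2.96,-.34,-1.41,.24,-1.37,.17,-2.96]);HI=np.array([2.96,2.1,1.46,2.44,4.51,1.92,2.96])
S=[-1,1,-1,1,-1,1,-1];RT=np.array([[0,-1,0],[0,0,-1],[1,0,0.]])
d1,L1,d3,L3,d5,L5,d7=.2871,-.0305,.5418,-.0314,.4725,-.0004,.327
def rot(ax,a):
    c,s=np.cos(a),np.sin(a)
    return np.array([[c,-s,0],[s,c,0],[0,0,1.]]) if ax=='z' else np.array([[c,0,s],[0,1,0],[-s,0,c]])
def fk(q,full=False):
    p=np.array([0,0,d1]);R=np.eye(3);pts=[p]
    for i,(ax,a,s) in enumerate(zip('zyzyzyz',q,S)):
        R=R@rot(ax,a*s)
        if i==0:p=p+R[:,1]*L1
        if i==2:p=p+R[:,1]*L3+R[:,2]*d3;pts.append(p)
        if i==4:p=p+R[:,1]*L5+R[:,2]*d5;pts.append(p)
    p=p+R[:,2]*d7;pts.append(p)
    return (p,R@RT,pts) if full else (p,R@RT)
def err(q,p,R):
    a,B=fk(q);return np.r_[a-p,.3*Ro.from_matrix(B.T@R).as_rotvec()]
def ik(p,R,q0,reg=1e-3):
    r=least_squares(lambda q:np.r_[err(q,p,R),reg*(q-q0)],np.clip(q0,LO+.02,HI-.02),bounds=(LO+.01,HI-.01),xtol=1e-10,max_nfev=80)
    return r.x,np.linalg.norm(err(r.x,p,R))
def tool(psi,sgn,dep,yo):
    "tool pose in panel frame"
    x=np.array([np.cos(psi),np.sin(psi),0]);y=np.array([0,0,sgn*1.]);return np.array([-.06+dep,yo,0]),np.c_[x,y,np.cross(x,y)]
PG=(case(-.0985,-.016,.105),np.c_[CEX,CEY,[0,0,1]])
PP=(RO-.060*RXs+.005*RZs,np.c_[RXs,-RYs,-RZs])
def comp(P,T): return P[0]+P[1]@T[0],P[1]@T[1]
E
cat > search.py <<'E'
from plan import *
rng=np.random.default_rng(0)
def sols(p,R,n=14):
    out=[]
    for _ in range(n):
        q,e=ik(p,R,rng.uniform(LO,HI))
        if e<2e-3:
            m=np.minimum(q-LO,HI-q).min()
            pts=fk(q,True)[2]
            if not any(np.abs(o-q).max()<.15 for o,_ in out): out.append((q,m))
    return out
for psi in (0,15,30,45):
  for yo in (0,-.04):
    for sg in (1,-1):
        T=tool(np.radians(psi),sg,.034,yo)
        a=sols(*comp(PG,T));b=sols(*comp(PP,T))
        print('psi',psi,'yo',yo,'sg',sg)
        for n,l in(('G',a),('P',b)):
            for q,m in sorted(l,key=lambda z:-z[1])[:4]: print('  ',n,q.round(2),m.round(2))
E
time python3 search.py
```

```text
psi 0 yo 0 sg 1
   P [ 1.17  0.52 -0.93  2.03  0.91  0.37  2.58] 0.2
   P [ 1.06  0.47 -0.77  2.04  0.73  0.3   2.73] 0.13
   P [ 0.72  0.38 -0.34  2.06  0.03  0.21 -2.92] 0.04
   P [-0.24  0.49  0.86  2.12 -1.34  0.52 -1.7 ] 0.03
psi 0 yo 0 sg -1
   P [ 1.11  0.49 -0.84  2.03  0.82  0.33 -0.48] 0.16
   P [-0.12  0.43  0.69  2.11 -1.23  0.43  1.36] 0.14
   P [ 0.42  0.36  0.01  2.08 -0.57  0.23  0.77] 0.06
   P [ 0.51  0.36 -0.1   2.07 -0.41  0.22  0.62] 0.05
psi 0 yo -0.04 sg 1
   P [ 1.14  0.52 -0.97  2.06  1.04  0.4   2.39] 0.23
   P [ 0.96  0.44 -0.74  2.07  0.8   0.29  2.58] 0.12
   P [ 0.01  0.36  0.41  2.13 -0.98  0.28 -2.06] 0.11
   P [ 0.76  0.38 -0.49  2.08  0.46  0.22  2.88] 0.05
psi 0 yo -0.04 sg -1
   P [ 0.48  0.35 -0.16  2.1  -0.15  0.19  0.3 ] 0.02
   P [ 1.37  0.82 -1.4   2.05  1.37  0.76 -0.92] 0.01
psi 15 yo 0 sg 1
   G [ 0.01  1.08  0.08  2.42  4.19  1.81 -2.87] 0.02
   P [ 1.13  0.6  -1.11  2.07  1.47  0.75  1.97] 0.3
   P [ 0.44  0.36 -0.21  2.11  1.16  0.33  2.08] 0.16
   P [ 1.24  0.75 -1.31  2.07  1.55  0.93  1.98] 0.1
   P [0.18 0.35 0.09 2.13 1.   0.23 2.21
[... 3647 characters left out ...]
  0.65 -0.75  2.03  1.51  1.32  1.56] 0.41
   P [ 0.31  0.58 -0.52  2.04  1.45  1.19  1.56] 0.4
   P [-0.1   0.53 -0.01  2.07  1.32  0.94  1.58] 0.37
   P [ 0.69  0.8  -1.06  2.01  1.63  1.55  1.59] 0.35
psi 45 yo -0.04 sg -1
   G [ 0.95  1.29 -0.91  1.95 -0.82  0.89 -0.58] 0.49
   G [ 1.07  1.45 -1.1   1.95 -0.52  0.76 -0.84] 0.31
   G [ 1.14  1.58 -1.23  1.94 -0.25  0.71 -1.08] 0.18
   G [ 1.18  1.69 -1.32  1.94 -0.03  0.71 -1.28] 0.09
   P [ 0.11  0.54 -0.26  2.05  1.38  1.06 -1.58] 0.39
   P [-0.14  0.53  0.05  2.07  1.3   0.91 -1.56] 0.37
   P [-0.58  0.62  0.61  2.1   1.1   0.63 -1.46] 0.34
   P [ 0.76  0.9  -1.19  2.01  1.69  1.67 -1.53] 0.22
real	0m43.161s
user	0m43.518s
sys	0m0.112s
```

```bash
cat > s2.py <<'E'
from plan import *
from h import onz
for n,p in (('handle end',(317,255)),('handle front',(310.5,230)),('tip',(306,204)),('tape',(300,187))): print(n,onz('top',*p,.012).round(3))
qg0=np.array([1.16,1.48,-1.1,2.13,-.88,.49,-.45]);qp0=np.array([.6,.51,-.72,2.09,1.47,.93,-1.46])
rng=np.random.default_rng(1)
def best(p,R,q0):
    b=None
    for i in range(6):
        q,e=ik(p,R,q0+rng.normal(0,.15 if i else 0,7))
        if e<2e-3:
            m=np.minimum(q-LO,HI-q).min()
            if b is None or m>b[1]: b=(q,m)
    return b
for psi in (20,25,30,35):
  for yo in (0,-.03,-.06):
        T=tool(np.radians(psi),-1,.031,yo);g=comp(PG,T)
        a=best(*g,qg0);b=best(*comp(PP,T),qp0)
        print(psi,yo,'wrist',(g[0]-.327*g[1][:,0]).round(3),*( (x[0].round(2),x[1].round(2)) if x else None for x in (a,b)), fk(a[0],1)[2][1].round(2) if a else '')
E
python3 s2.py
```

```text
handle end [ 0.305 -0.143  0.012]
handle front [ 0.396 -0.118  0.012]
tip [ 0.491 -0.101  0.012]
tape [ 0.553 -0.078  0.012]
20 0 wrist [ 0.331 -0.106  0.105] None (array([ 0.94,  0.51, -0.91,  2.08,  1.47,  0.74, -1.26]), np.float64(0.36)) 
20 -0.03 wrist [ 0.35  -0.129  0.105] (array([ 1.29,  1.7 , -1.23,  2.26, -1.1 ,  0.18, -0.14]), np.float64(0.01)) (array([ 0.81,  0.47, -0.82,  2.1 ,  1.43,  0.72, -1.31]), np.float64(0.34)) [ 0.11 -0.52  0.19]
20 -0.06 wrist [ 0.369 -0.152  0.105] (array([ 1.27,  1.61, -1.18,  2.21, -1.09,  0.29, -0.2 ]), np.float64(0.12)) (array([ 0.8 ,  0.5 , -0.88,  2.1 ,  1.43,  0.79, -1.35]), np.float64(0.34)) [ 0.12 -0.53  0.24]
25 0 wrist [ 0.356 -0.119  0.105] (array([ 1.24,  1.65, -1.19,  2.26, -1.01,  0.24, -0.25]), np.float64(0.07)) (array([ 0.8 ,  0.5 , -0.8 ,  2.09,  1.49,  0.8 , -1.35]), np.float64(0.35)) [ 0.14 -0.52  0.22]
25 -0.03 wrist [ 0.375 -0.142  0.105] (array([ 1.21,  1.55, -1.14,  2.21, -1.05,  0.37, -0.25]), np.float64(0.2)) (array([ 0.71,  0.48, -0.76,  2.09,  1.45,  0.81, -1.38]), np.float64(0.35)) [ 0.15 -0.52  0.27]
25 -0.06 wrist 
[... 758 characters left out ...]
 ,  2.08,  1.46,  1.  , -1.47]), np.float64(0.36)) [ 0.19 -0.51  0.35]
35 0 wrist [ 0.41  -0.138  0.105] (array([ 1.13,  1.49, -1.11,  2.14, -0.79,  0.5 , -0.53]), np.float64(0.3)) (array([ 0.72,  0.58, -0.84,  2.07,  1.55,  1.08, -1.46]), np.float64(0.37)) [ 0.19 -0.51  0.3 ]
35 -0.03 wrist [ 0.429 -0.162  0.105] (array([ 1.11,  1.43, -1.06,  2.09, -0.83,  0.6 , -0.52]), np.float64(0.35)) (array([ 0.72,  0.62, -0.93,  2.07,  1.55,  1.17, -1.49]), np.float64(0.37)) [ 0.2  -0.5   0.34]
35 -0.06 wrist [ 0.448 -0.185  0.105] (array([ 1.08,  1.36, -1.  ,  2.04, -0.88,  0.7 , -0.5 ]), np.float64(0.4)) (array([ 0.6 ,  0.59, -0.85,  2.06,  1.49,  1.15, -1.52]), np.float64(0.38)) [ 0.21 -0.49  0.37]
```

```bash
cat >> plan.py <<'E'
def jac(q):
    e=1e-6;p,R=fk(q);J=np.zeros((6,7))
    for i in range(7):
        d=q.copy();d[i]+=e;a,B=fk(d);J[:3,i]=(a-p)/e;J[3:,i]=Ro.from_matrix(B@R.T).as_rotvec()/e
    return J
def follow(q,p,R,n=40,qn=None,k=0.,W=None):
    "local resolved-rate emulation to a pose"
    q=q.copy()
    p0,R0=fk(q);w=Ro.from_matrix(R0.T@R).as_rotvec()
    for i in range(1,n+1):
        pt=p0+(p-p0)*i/n;Rt=R0@Ro.from_rotvec(w*i/n).as_matrix()
        for _ in range(2):
            a,B=fk(q);J=jac(q);dx=np.r_[pt-a,Ro.from_matrix(Rt@B.T).as_rotvec()]
            Wi=np.eye(7) if W is None else np.diag(1/np.array(W))
            Ji=Wi@J.T@np.linalg.inv(J@Wi@J.T+1e-6*np.eye(6))
            dq=Ji@dx
            if qn is not None: dq+=(np.eye(7)-Ji@J)@(k*(qn-q))
            q=np.clip(q+dq,LO,HI)
    return q,np.linalg.norm(err(q,p,R))
E
python3 - <<'E'
from plan import *
import json
D=[json.loads(l) for l in open('data.txt')]
for a,b in zip(D[:-1],D[1:]):
    qa,qb=np.array(a[0]),np.array(b[0]);p,R=fk(qb)
    q,e=follow(qa,p,R);print('meas',(qb-qa).round(3),'pinv',(q-qa).round(3),'e',round(e,5))
    J=jac(qb);n=np.linalg.svd(J)[2][-1];print('   null',n.round(2))
E
```

```text
meas [-0.676  0.152 -0.325 -0.21   0.171  0.091 -0.131] pinv [-0.672  0.153 -0.331 -0.21   0.174  0.091 -0.134] e 0.0
   null [-0.45 -0.09  0.75  0.04 -0.39 -0.08  0.27]
meas [-0.008  0.166  0.024  0.228  0.072 -0.383 -0.059] pinv [-0.008  0.166  0.024  0.228  0.072 -0.383 -0.059] e 0.0
   null [-0.41 -0.09  0.66  0.04 -0.5  -0.12  0.35]
meas [-0.002  0.017  0.004  0.009  0.006 -0.024 -0.005] pinv [-0.002  0.017  0.004  0.009  0.006 -0.024 -0.005] e 0.0
   null [-0.41 -0.09  0.65  0.03 -0.51 -0.12  0.36]
meas [ 0.032 -0.062 -0.007  0.131 -0.001 -0.068 -0.002] pinv [ 0.032 -0.062 -0.007  0.131 -0.001 -0.068 -0.002] e 0.0
   null [-0.43 -0.09  0.64  0.03 -0.49 -0.12  0.37]
meas [ 0.043 -0.082 -0.012  0.155 -0.007 -0.073  0.007] pinv [ 0.043 -0.082 -0.012  0.155 -0.007 -0.073  0.007] e 0.0
   null [-0.46 -0.09  0.64  0.03 -0.46 -0.11  0.38]
meas [ 0.027 -0.209 -0.045 -0.294 -0.115  0.481  0.093] pinv [ 0.026 -0.209 -0.044 -0.294 -0.115  0.481  0.093] e 0.0
   null [-0.54 -0.1   0.75  0.04 -0.29 -0.06  0.23]
meas [ 0.137 -0.18  -0.043  0.291 -0.126 -0.467  0.114] pinv [ 0.13  -0.181 -0.036  0.291 -0.128 -0.467  0.116] e 0.0
   null [ 0.62  0.08 -0.72 -0.04  0.23  0.02 -0.18]
```

```bash
cat > p1.py <<'E'
from plan import *
from h import get_obs
qn=get_obs()['joints']
psi=np.radians(32);T=tool(psi,-1,.031,-.045)
pg,Rg=comp(PG,T);back=lambda d:pg-d*Rg[:,0]
qg0=np.array([1.12,1.4,-1.03,2.1,-.98,.6,-.39])
best=None
rng=np.random.default_rng(2)
for i in range(12):
    q,e=ik(pg-0.1*Rg[:,0],Rg,qg0+rng.normal(0,.2,7))
    m=np.minimum(q-LO,HI-q).min()
    if e<2e-3 and (best is None or m>best[1]): best=(q,m)
qpre=best[0];print('qpre',qpre.round(2),best[1])
N=5
q=qn.copy()
for k in range(1,N+1):
    p,R=fk(qn+(qpre-qn)*k/N,0)
    q,e=follow(q,p,R);pts=fk(q,1)[2]
    print(k,'tcp',p.round(3),'toolx',R[:,0].round(2),'q',q.round(2),e.round(4),'elbow',pts[1].round(2),'wrist',pts[2].round(2))
q,e=follow(q,pg,Rg);print('grasp',q.round(3),e,np.minimum(q-LO,HI-q).round(2),'elb',fk(q,1)[2][1].round(2))
E
python3 p1.py
```

```text
qpre [ 1.29  1.37 -1.    2.07 -0.7   0.76 -0.62] 0.3743633314975936
1 tcp [0.566 0.184 0.194] toolx [ 0.01  0.32 -0.95] q [ 0.1   0.4  -0.44  1.85 -0.2   0.83 -1.18] 0.0 elbow [ 0.22 -0.08  0.78] wrist [0.56 0.08 0.5 ]
2 tcp [0.529 0.135 0.098] toolx [-0.14  0.54 -0.83] q [ 0.34  0.61 -0.5   1.9  -0.41  0.83 -0.96] 0.0 elbow [ 0.29 -0.16  0.72] wrist [ 0.58 -0.04  0.37]
3 tcp [0.494 0.11  0.055] toolx [-0.13  0.78 -0.61] q [ 0.6   0.82 -0.59  1.96 -0.61  0.85 -0.75] 0.0 elbow [ 0.3  -0.28  0.64] wrist [ 0.54 -0.14  0.26]
4 tcp [0.483 0.09  0.061] toolx [ 0.04  0.95 -0.32] q [ 0.86  1.02 -0.68  2.02 -0.81  0.89 -0.55] 0.0 elbow [ 0.26 -0.39  0.55] wrist [ 0.47 -0.22  0.17]
5 tcp [0.493 0.048 0.105] toolx [ 0.31  0.95 -0.  ] q [ 1.12  1.2  -0.78  2.07 -0.99  0.94 -0.36] 0.0 elbow [ 0.17 -0.49  0.46] wrist [ 0.39 -0.26  0.11]
grasp [ 1.011  1.287 -0.9    2.105 -1.148  0.744 -0.254] 1.0230371270569805e-10 [1.95 0.81 0.51 0.34 0.22 0.57 2.71] elb [ 0.24 -0.47  0.41]
```

```bash
cat > p2.py <<'E'
from plan import *
from h import get_obs
qn=get_obs()['joints']
psi=np.radians(32);T=tool(psi,-1,.031,-.045)
pg,Rg=comp(PG,T);pp,Rp=comp(PP,T)
Rn=fk(qn)[1]
def show(n,q,e):
    pts=fk(q,1)[2];print(n,'q',q.round(2),'e',np.round(e,4),'mar',np.minimum(q-LO,HI-q).min().round(2),'elb',pts[1].round(2),'wr',pts[2].round(2),'tcp',pts[3].round(3))
print('pg',pg.round(4),'pp',pp.round(4))
q=qn
sl=Ro.from_matrix(Rn.T@Rg).as_rotvec();print('rot now->grasp deg',np.degrees(np.linalg.norm(sl)))
Rm=Rn@Ro.from_rotvec(sl/2).as_matrix()
pre=pg-.1*Rg[:,0]
for n,p,R in (('A',np.array([.50,.03,.34]),Rm),('B',pre+[0,0,.2],Rg),('pre',pre,Rg),('grasp',pg,Rg),('lift',pg+[0,-.0,.25],Rg)):
    q,e=follow(q,p,R);show(n,q,e)
ql=q
# flip via interpolation in orientation: direct
w=Ro.from_matrix(Rg.T@Rp).as_rotvec();print('flip rotvec',w.round(2))
qp0=np.array([.69,.53,-.81,2.08,1.49,.97,-1.44])
appr=pp-.12*Rp[:,0]+.01*(-Rp@np.array([0,-1,0])*0)+.01*RZs
qa,e=ik(appr,Rp,qp0);print('appr ik',qa.round(2),e)
print('-- joint-interp');q=ql.copy()
for k in range(1,7):
    p,R=fk(ql+(qa-ql)*k/6);q,e=follow(q,p,R);show(k,q,e);c=p+R@T[1].T@(-T[0]);print('    panel ctr',c.round(3),'panel x',(R@T[1].T)[:,0].round(2),'z',(R@T[1].T)[:,2].round(2))
q,e=follow(q,pp,Rp);show('place',q,e)
print('-- direct');q,e=follow(ql,appr,Rp,120);show('appr',q,e);q,e=follow(q,pp,Rp);show('place',q,e)
E
python3 p2.py
```

```text
pg [0.5241 0.1425 0.105 ] pp [ 0.5928 -0.2508  0.1546]
rot now->grasp deg 96.02300541159974
A q [ 0.58  0.22 -0.27  1.98 -0.91  1.25 -0.54] e 0.0 mar 0.46 elb [ 0.07 -0.12  0.81] wr [ 0.45 -0.22  0.54] tcp [0.5  0.03 0.34]
B q [ 0.72  0.59 -0.32  2.17 -1.37  1.47 -0.43] e 0.0025 mar 0.0 elb [ 0.19 -0.25  0.73] wr [ 0.39 -0.26  0.3 ] tcp [0.491 0.048 0.304]
pre q [ 0.69  1.02 -0.27  2.1  -1.32  1.36 -0.09] e 0.0 mar 0.05 elb [ 0.32 -0.34  0.56] wr [ 0.39 -0.26  0.11] tcp [0.493 0.048 0.105]
grasp q [ 0.77  1.11 -0.61  2.12 -1.37  1.04 -0.09] e 0.0092 mar 0.0 elb [ 0.31 -0.39  0.51] wr [ 0.42 -0.17  0.1 ] tcp [0.518 0.144 0.104]
lift q [ 1.07  0.69 -1.03  2.17 -1.37  1.   -0.58] e 0.0055 mar 0.0 elb [ 0.14 -0.34  0.69] wr [ 0.42 -0.17  0.35] tcp [0.521 0.143 0.353]
flip rotvec [-1.3  -1.25  2.02]
appr ik [ 0.63  0.35 -0.94  2.08  1.23  1.1  -1.35] 1.8934088214367311e-06
-- joint-interp
1 q [ 0.95  0.6  -0.95  2.16 -0.98  1.05 -0.67] e 0.0 mar 0.28 elb [ 0.15 -0.29  0.72] wr [ 0.44 -0.14  0.38] tcp [0.426 0.172 0.284]
    panel ctr [0.402 0.218 0.268] panel x [ 0.5   0.85 -0.18] z [-0.1
[... 847 characters left out ...]
 panel x [ 0.24  0.12 -0.96] z [-0.87  0.46 -0.16]
6 q [ 0.27  0.25 -0.5   2.1   1.13  0.96 -1.3 ] e 0.0 mar 0.34 elb [ 0.13 -0.1   0.81] wr [0.46 0.02 0.49] tcp [ 0.563 -0.18   0.248]
    panel ctr [ 0.569 -0.227  0.223] panel x [ 0.49 -0.09 -0.87] z [-0.85  0.16 -0.5 ]
place q [ 0.32  0.45 -0.4   2.1   1.39  0.84 -1.48] e 0.0 mar 0.34 elb [ 0.21 -0.13  0.77] wr [ 0.49 -0.05  0.39] tcp [ 0.593 -0.251  0.155]
-- direct
appr q [ 0.34  0.27 -0.58  2.09  1.14  0.98 -1.31] e 0.0 mar 0.35 elb [ 0.13 -0.11  0.81] wr [0.46 0.02 0.49] tcp [ 0.563 -0.18   0.248]
place q [ 0.38  0.46 -0.48  2.09  1.41  0.87 -1.48] e 0.0 mar 0.35 elb [ 0.21 -0.15  0.77] wr [ 0.49 -0.05  0.39] tcp [ 0.593 -0.251  0.155]
```

```bash
cat > p3.py <<'E'
from plan import *
from h import get_obs
import itertools
qn=get_obs()['joints'];Rn=fk(qn)[1]
res=[]
for psd in (32,36):
    T=tool(np.radians(psd),-1,.031,-.045)
    pg,Rg=comp(PG,T);sl=Ro.from_matrix(Rn.T@Rg).as_rotvec();pre=pg-.1*Rg[:,0]
    for ax,ay,az,f,bz,f2 in itertools.product((.45,.52),(-.05,.03),(.2,.3),(.4,.65),(0,.06),(.8,1)):
        q=qn;M=[]
        for n,p,R in (('A',np.array([ax,ay,az]),Rn@Ro.from_rotvec(sl*f).as_matrix()),('B',pre+[0,0,bz]-.03*Rg[:,0],Rn@Ro.from_rotvec(sl*f2).as_matrix()),('pre',pre,Rg),('grasp',pg,Rg)):
            q,e=follow(q,p,R,10);M.append(np.minimum(q-LO,HI-q).min())
        res.append((min(M),psd,ax,ay,az,f,bz,f2,q.round(2),e))
res.sort(key=lambda r:-r[0])
for r in res[:12]:print(r)
E
python3 p3.py
```

```text
(np.float64(0.056218551661892935), 36, 0.52, 0.03, 0.2, 0.4, 0, 0.8, array([ 0.74,  1.1 , -0.58,  2.07, -1.31,  1.08, -0.16]), np.float64(9.678575281370171e-09))
(np.float64(0.050433928031864195), 36, 0.52, 0.03, 0.2, 0.4, 0, 1, array([ 0.73,  1.1 , -0.57,  2.07, -1.32,  1.09, -0.16]), np.float64(9.686107048693127e-09))
(np.float64(0.047805025031183446), 36, 0.52, 0.03, 0.2, 0.65, 0, 0.8, array([ 0.73,  1.1 , -0.57,  2.07, -1.32,  1.09, -0.16]), np.float64(9.690426723934822e-09))
(np.float64(0.04574966876662878), 36, 0.52, 0.03, 0.2, 0.4, 0.06, 0.8, array([ 0.73,  1.1 , -0.56,  2.07, -1.32,  1.1 , -0.16]), np.float64(9.694088229568773e-09))
(np.float64(0.043443628007996615), 36, 0.52, -0.05, 0.2, 0.4, 0, 0.8, array([ 0.72,  1.09, -0.56,  2.07, -1.33,  1.1 , -0.16]), np.float64(9.698643975035517e-09))
(np.float64(0.04301274819889933), 36, 0.52, 0.03, 0.2, 0.65, 0, 1, array([ 0.72,  1.09, -0.56,  2.07, -1.33,  1.1 , -0.15]), np.float64(9.699534296366417e-09))
(np.float64(0.04222801760916073), 36, 0.52, 0.03, 0.2, 0.65, 0.06, 0.8, array([ 0.72,  1.09, -0.56,  2.07, -1.33,  1.1 , -0.15]), np.float64(9.701188515156956e-09))
(np.float64(0.040617014738918655), 36, 0.52, 0.03, 0.2, 0.4, 0.06, 1, array([ 0.72,  1.09, -0.56,  2.07, -1.33,  1.1 , -0.15]), np.float64(9.704748839470666e-09))
(np.float64(0.03770225902225133), 36, 0.52, -0.05, 0.2, 0.65, 0, 0.8, array([ 0.72,  1.09, -0.55,  2.07, -1.33,  1.11, -0.15]), np.float64(9.711606965624023e-09))
(np.float64(0.03763559038822639), 36, 0.52, 0.03, 0.2, 0.65, 0.06, 1, array([ 0.72,  1.09, -0.55,  2.07, -1.33,  1.11, -0.15]), np.float64(9.711769579752601e-09))
(np.float64(0.03663663493397595), 36, 0.52, -0.05, 0.2, 0.4, 0, 1, array([ 0.71,  1.09, -0.55,  2.07, -1.33,  1.11, -0.15]), np.float64(9.714251988919455e-09))
(np.float64(0.03250617315219051), 36, 0.52, -0.05, 0.2, 0.4, 0.06, 0.8, array([ 0.71,  1.09, -0.54,  2.07, -1.34,  1.12, -0.15]), np.float64(9.725324448396857e-09))
```

```bash
cat > p4.py <<'E'
from plan import *
from h import get_obs
qn=get_obs()['joints'];Rn=fk(qn)[1]
rng=np.random.default_rng(5);res=[]
T=tool(np.radians(33),-1,.031,-.045)
pg,Rg=comp(PG,T);sl=Ro.from_matrix(Rn.T@Rg).as_rotvec();pre=pg-.1*Rg[:,0]
for it in range(500):
    W=[(np.array([rng.uniform(.45,.62),rng.uniform(-.35,0),rng.uniform(.16,.4)]).round(2),round(rng.uniform(0,1.2),1),rng.normal(0,.4,3).round(1)) for _ in range(2)]
    q=qn;M=[];cost=0;pl=fk(qn)[0]
    for p,f,dw in W:
        cost+=np.linalg.norm(p-pl);pl=p
        q,e=follow(q,p,Rn@Ro.from_rotvec(sl*f+dw).as_matrix(),6);M.append(np.minimum(q-LO,HI-q).min())
    for p,R in ((pre+[0,0,.08]-.02*Rg[:,0],Rg),(pre,Rg),(pg,Rg)):
        q,e=follow(q,p,R,6);M.append(np.minimum(q-LO,HI-q).min())
    cost+=np.linalg.norm(pre-pl)
    res.append((min(M)-.0*cost,cost,W,q.round(2)))
res.sort(key=lambda r:-r[0])
for r in res[:8]:print(r)
E
python3 p4.py
```

```text
(np.float64(0.07480070385254423), np.float64(0.736448470412689), [(array([ 0.47, -0.1 ,  0.37]), 0.0, array([ 0.6,  0.5, -0.1])), (array([ 0.56, -0.05,  0.33]), 0.3, array([ 0.6, -0.6,  0.7]))], array([ 0.86,  1.16, -0.72,  2.1 , -1.3 ,  0.94, -0.16]))
(np.float64(0.056058225065033884), np.float64(1.05666601471121), [(array([ 0.58, -0.23,  0.26]), 0.3, array([-0.5, -0.8,  0.5])), (array([ 0.47, -0.34,  0.21]), 0.6, array([0. , 0.1, 1.1]))], array([ 0.84,  1.15, -0.69,  2.1 , -1.31,  0.96, -0.14]))
(np.float64(0.04132718688454218), np.float64(0.9701841029898508), [(array([ 0.6 , -0.31,  0.21]), 0.1, array([ 0.6, -0.1,  0.4])), (array([ 0.59, -0.2 ,  0.17]), 0.1, array([-0.7, -0.2,  0.1]))], array([ 0.82,  1.14, -0.67,  2.1 , -1.33,  0.98, -0.13]))
(np.float64(0.020885481563921005), np.float64(0.8440352027422785), [(array([ 0.57, -0.11,  0.21]), 0.4, array([ 0.3, -0.5,  0.7])), (array([ 0.53, -0.25,  0.18]), 0.1, array([-0.2, -0.1, -0.2]))], array([ 0.8 ,  1.13, -0.64,  2.1 , -1.35,  1.01, -0.12]))
(np.float64(0.013044155700319582), np.float64(0.8145889309656337), [(array([ 0.5 , -0.02
[... 221 characters left out ...]
8019003), [(array([ 0.6 , -0.05,  0.38]), 0.2, array([ 1. , -0.5, -0.5])), (array([ 0.59, -0.2 ,  0.22]), 0.0, array([ 0.3, -0.2, -0.2]))], array([ 0.78,  1.12, -0.62,  2.11, -1.36,  1.03, -0.11]))
(np.float64(0.010475235244457037), np.float64(1.092143601324214), [(array([ 0.51, -0.34,  0.17]), 0.5, array([ 0.3, -0.6, -0. ])), (array([ 0.57, -0.35,  0.17]), 0.5, array([0.3, 0.2, 0.2]))], array([ 0.78,  1.12, -0.62,  2.11, -1.36,  1.03, -0.11]))
(np.float64(0.008117342104539294), np.float64(0.9483166403148592), [(array([ 0.6 , -0.02,  0.18]), 0.6, array([0.1, 0.1, 0.4])), (array([ 0.57, -0.28,  0.24]), 0.5, array([-0. ,  0.2, -0.1]))], array([ 0.78,  1.12, -0.62,  2.11, -1.36,  1.03, -0.11]))
```

```bash
sed -i 's/for psd in (32,36):/for psd,yo in ((36,-.06),(36,-.07),(38,-.06)):/; s/tool(np.radians(psd),-1,.031,-.045)/tool(np.radians(psd),-1,.029,yo)/; s/(min(M),psd,/(min(M),psd,yo,/; s/product((.45,.52),(-.05,.03),(.2,.3),(.4,.65),(0,.06),(.8,1))/product((.52,.56),(-.04,.0,.03),(.2,.25),(.2,.4),(0,.03),(.8,1))/' p3.py; python3 p3.py
```

```text
(np.float64(0.1567649512289202), 38, -0.06, 0.56, 0.03, 0.2, 0.2, 0, 0.8, array([ 0.78,  1.12, -0.62,  2.02, -1.21,  1.07, -0.26]), np.float64(8.966722566744498e-09))
(np.float64(0.1506949251757601), 38, -0.06, 0.56, 0.03, 0.2, 0.2, 0, 1, array([ 0.77,  1.12, -0.61,  2.02, -1.22,  1.08, -0.25]), np.float64(8.983121278517609e-09))
(np.float64(0.14867924486778494), 38, -0.06, 0.56, 0.03, 0.2, 0.2, 0.03, 0.8, array([ 0.77,  1.12, -0.61,  2.02, -1.22,  1.08, -0.25]), np.float64(8.988876873833103e-09))
(np.float64(0.14757391111704177), 38, -0.06, 0.56, 0.0, 0.2, 0.2, 0, 0.8, array([ 0.77,  1.11, -0.61,  2.02, -1.22,  1.08, -0.25]), np.float64(8.992132220413242e-09))
(np.float64(0.14339435377159315), 38, -0.06, 0.56, 0.03, 0.2, 0.2, 0.03, 1, array([ 0.76,  1.11, -0.6 ,  2.02, -1.23,  1.09, -0.25]), np.float64(9.00496186945593e-09))
(np.float64(0.1410291773427903), 38, -0.06, 0.56, 0.0, 0.2, 0.2, 0, 1, array([ 0.76,  1.11, -0.6 ,  2.02, -1.23,  1.09, -0.25]), np.float64(9.012622494268846e-09))
(np.float64(0.1408697949285458), 38, -0.06, 0.56, 0.03, 0.2, 0.4, 0, 0.8, array([ 0.76,  1.11, -0.
[... 208 characters left out ...]
loat64(9.016949675288005e-09))
(np.float64(0.1375363007782604), 38, -0.06, 0.56, -0.04, 0.2, 0.2, 0, 0.8, array([ 0.76,  1.11, -0.59,  2.02, -1.23,  1.1 , -0.24]), np.float64(9.024397003840134e-09))
(np.float64(0.13602411360859246), 38, -0.06, 0.56, 0.03, 0.2, 0.4, 0, 1, array([ 0.76,  1.11, -0.59,  2.02, -1.23,  1.1 , -0.24]), np.float64(9.02968265279733e-09))
(np.float64(0.13572875230178605), 38, -0.06, 0.56, 0.03, 0.2, 0.4, 0.03, 0.8, array([ 0.76,  1.11, -0.59,  2.02, -1.23,  1.1 , -0.24]), np.float64(9.030682109772449e-09))
(np.float64(0.1340499007058722), 38, -0.06, 0.56, 0.0, 0.2, 0.4, 0, 0.8, array([ 0.75,  1.11, -0.59,  2.02, -1.24,  1.1 , -0.24]), np.float64(9.036708670969628e-09))
```

```bash
cat > p5.py <<'E'
from plan import *
from h import get_obs,rel
qn=get_obs()['joints'];Rn=fk(qn)[1]
def show(n,q,e):
    pts=fk(q,1)[2];print(n,'q',q.round(2),'e',np.round(e,4),'mar',np.minimum(q-LO,HI-q).min().round(2),'elb',pts[1].round(2),'wr',pts[2].round(2),'tcp',pts[3].round(3))
T=tool(np.radians(36),-1,.029,-.06)
pg,Rg=comp(PG,T);pp,Rp=comp(PP,T);sl=Ro.from_matrix(Rn.T@Rg).as_rotvec();pre=pg-.1*Rg[:,0]
q=qn
for n,p,R in (('A',np.array([.56,0,.22]),Rn@Ro.from_rotvec(sl*.2).as_matrix()),('B',pre-.03*Rg[:,0],Rn@Ro.from_rotvec(sl*.8).as_matrix()),('pre',pre,Rg)):
    q,e=follow(q,p,R);show(n,q,e);rel(p,R)
q,e=follow(q,pg,Rg);show('g',q,e)
q,e=follow(q,pg+[-.05,-.1,.25],Rg);show('lift',q,e)
q,e=follow(q,pp-.12*Rp[:,0]+.01*RZs,Rp,120);show('appr',q,e);q,e=follow(q,pp,Rp);show('place',q,e)
E
python3 p5.py
```

```text
A q [ 0.5   0.32 -0.39  1.95 -0.54  0.84 -0.53] e 0.0 mar 0.49 elb [ 0.13 -0.14  0.8 ] wr [ 0.5  -0.15  0.5 ] tcp [ 0.56 -0.    0.22]
rel w [ 0.192  0.093 -0.253] t [0.049  0.1855 0.2061] rows>= 5.0
B q [ 0.85  0.9  -0.45  1.99 -0.98  1.14 -0.27] e 0.0 mar 0.39 elb [ 0.24 -0.36  0.61] wr [ 0.44 -0.31  0.19] tcp [0.5   0.004 0.105]
rel w [ 0.768  0.37  -1.013] t [0.1419 0.1444 0.2867] rows>= 8.0
pre q [ 0.88  1.08 -0.5   2.   -1.11  1.22 -0.29] e 0.0 mar 0.26 elb [ 0.26 -0.41  0.53] wr [ 0.43 -0.28  0.11] tcp [0.508 0.033 0.105]
rel w [ 0.96   0.463 -1.266] t [0.1503 0.1268 0.2639] rows>= 9.0
g q [ 0.77  1.11 -0.6   2.04 -1.27  1.08 -0.21] e 0.0 mar 0.1 elb [ 0.31 -0.38  0.51] wr [ 0.45 -0.19  0.11] tcp [0.532 0.13  0.105]
lift q [ 1.02  0.58 -0.65  2.09 -1.22  1.41 -0.63] e 0.0 mar 0.15 elb [ 0.12 -0.29  0.73] wr [ 0.4  -0.29  0.35] tcp [0.482 0.03  0.355]
appr q [ 0.14  0.3  -0.45  2.07  1.13  1.07 -1.38] e 0.0 mar 0.37 elb [ 0.16 -0.08  0.8 ] wr [0.47 0.05 0.47] tcp [ 0.569 -0.159  0.245]
place q [ 0.21  0.47 -0.36  2.08  1.37  0.93 -1.52] e 0.0 mar 0.36 elb [ 0.24 -0.11  0.77] wr [ 0.5  -0.02  0.39] tcp [ 0.595 -0.236  0.156]
```

>>> {"fn": "apply_moves", "kwargs": {
  "series": "0.192 0.093 -0.253 0.049 0.186 0.206 1;0.192 0.093 -0.253 0.049 0.186 0.206 1;0.192 0.093 -0.253 0.049 0.186 0.206 1;0.192 0.093 -0.253 0.049 0.186 0.206 1;0.192 0.093 -0.253 0.049 0.186 0.206 0.6;0.768 0.37 -1.013 0.142 0.144 0.287 0.6;0.768 0.37 -1.013 0.142 0.144 0.287 0.6;0.768 0.37 -1.013 0.142 0.144 0.287 0.6;0.768 0.37 -1.013 0.142 0.144 0.287 0.6;0.768 0.37 -1.013 0.142 0.144 0.287 0.6;0.768 0.37 -1.013 0.142 0.144 0.287 0.6;0.768 0.37 -1.013 0.142 0.144 0.287 0.6"
}}

```text
clock: 10.68
tcp_pos: [0.5048, 0.0083, 0.1067]
orientation: [-1.598, -1.074, 1.205]
contact_force: [0.4, 1.0, 0.0]
grip_width: 0.0512
```

```bash
cat > goal.py <<'E'
from plan import *
from h import *
T=tool(np.radians(36),-1,.029,-.06)
pg,Rg=comp(PG,T);pp,Rp=comp(PP,T);pre=pg-.1*Rg[:,0]
E
python3 - <<'E'
from goal import *
st();rel(pre,Rg);rel(pg,Rg)
E
```

```text
t 10.675 p [0.5048 0.0083 0.1067] j [ 0.846  0.905 -0.466  1.982 -0.984  1.135 -0.275] F [0.4 1.  0. ] g 0.0512
[[0.169, 0.141, -0.975], [0.953, -0.277, 0.125], [-0.252, -0.95, -0.181]]
rel w [ 0.197  0.095 -0.248] t [ 0.0242 -0.0048  0.0006] rows>= 2.0
rel w [ 0.197  0.095 -0.248] t [ 0.1207 -0.0282 -0.0111] rows>= 2.0
```

>>> {"fn": "apply_moves", "kwargs": {
  "series": "0.197 0.095 -0.248 0.024 -0.005 0.001 0.6;0.197 0.095 -0.248 0.024 -0.005 0.001 0.6;0.197 0.095 -0.248 0.024 -0.005 0.001 0.6;0.197 0.095 -0.248 0.024 -0.005 0.001 0.6"
}}

```text
clock: 11.18
tcp_pos: [0.5078, 0.0326, 0.1068]
orientation: [-1.321, -1.027, 1.026]
contact_force: [-0.2, 0.3, -0.4]
grip_width: 0.0514
```

Run:
```python
from goal import *
import pickle
st();rel(pg,Rg)
pickle.dump(ci('wrist'),open('w6.pkl','wb'));im=grab_frame('wrist');cv2.imwrite('pics/w6.png',im)
s=grab_frame('scene');cv2.imwrite('pics/s6.png',cv2.resize(s[60:290,120:360],None,fx=3,fy=2.6))
```

```text
t 11.175 p [0.5078 0.0326 0.1068] j [ 0.884  1.074 -0.506  1.996 -1.108  1.216 -0.295] F [-0.2  0.3 -0.4] g 0.0514
[[0.244, 0.004, -0.97], [0.97, -0.004, 0.244], [-0.003, -1.0, -0.005]]
rel w [ 0.005  0.001 -0.003] t [1.001e-01 1.500e-03 1.000e-04] rows>= 2.0
```

View pics/w6.png

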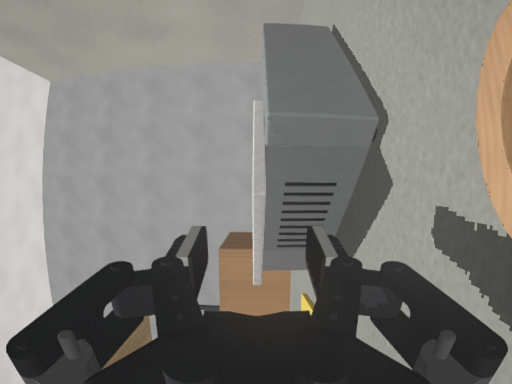

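View pics/s6.png

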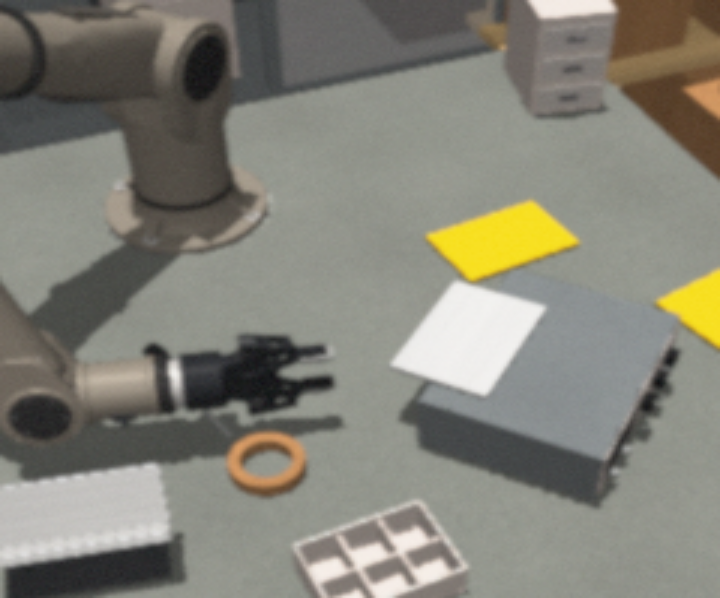

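The jaws straddle the panel's edge, which is at image x≈257, midway between the fingers at 195 and 318. I'll move in.

>>> {"fn": "apply_moves", "kwargs": {
  "series": "0.005 0 -0.003 0.03 0.001 0 0.6;0.005 0 -0.003 0.06 0.0015 0 0.6;0.005 0 -0.003 0.08 0.0015 0 0.6;0.005 0 -0.003 0.09 0.0015 0 0.6;0.005 0 -0.003 0.1 0.0015 0 0.6;0.005 0 -0.003 0.1 0.0015 0 0.6;0.005 0 -0.003 0.1 0.0015 0 0.6"
}}

```text
clock: 12.15
tcp_pos: [0.5319, 0.1285, 0.1039]
orientation: [-1.312, -1.021, 1.024]
contact_force: [-0.0, 0.3, 0.1]
grip_width: 0.0514
```

Run:
```python
from goal import *
import pickle
st();rel(pg,Rg)
im=grab_frame('wrist');cv2.imwrite('pics/w7.png',im)
```

```text
t 12.15 p [0.5319 0.1285 0.1039] j [ 0.782  1.118 -0.609  2.042 -1.263  1.068 -0.214] F [-0.   0.3  0.1] g 0.0514
[[0.247, -0.004, -0.969], [0.969, 0.003, 0.247], [0.002, -1.0, 0.005]]
rel w [-0.005 -0.002  0.002] t [ 0.0012 -0.0011  0.0001] rows>= 1.0
```

View pics/w7.png

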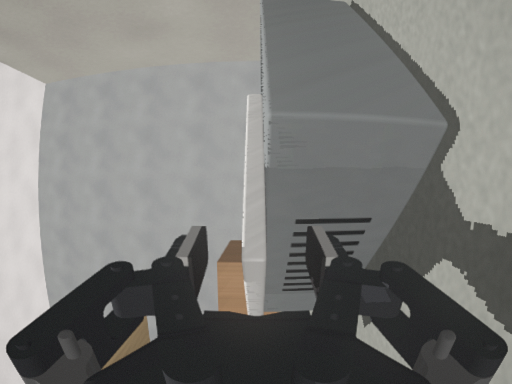

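>>> {"fn": "apply_moves", "kwargs": {
  "series": "-0.005 0 0.002 0.001 -0.001 0 0.3;-0.005 0 0.002 0.001 -0.001 0 0.15;-0.005 0 0.002 0.001 -0.001 0 0;-0.005 0 0.002 0.001 -0.001 0 0;-0.005 0 0.002 0.001 -0.001 0 0;-0.005 0 0.002 0.001 -0.001 0 0",
  "force": 40
}}

```text
clock: 12.95
tcp_pos: [0.532, 0.13, 0.1052]
orientation: [-1.316, -1.024, 1.024]
contact_force: [-0.5, -2.1, -0.6]
grip_width: 0.0093
```

>>> {"fn": "apply_moves", "kwargs": {
  "series": "0 0 0 0 0 0 0;0 0 0 0 0 0 0",
  "force": 110
}}

```text
clock: 13.2
tcp_pos: [0.5321, 0.13, 0.1052]
orientation: [-1.316, -1.024, 1.024]
contact_force: [0.1, -2.5, 0.3]
grip_width: 0.0086
```

Run:
```python
from goal import *
st();im=grab_frame('wrist');cv2.imwrite('pics/w8.png',im)
```

```text
t 13.2 p [0.5321 0.13   0.1052] j [ 0.781  1.116 -0.612  2.044 -1.265  1.064 -0.211] F [ 0.1 -2.5  0.3] g 0.0086
[[0.246, 0.0, -0.969], [0.969, 0.0, 0.246], [0.0, -1.0, 0.0]]
```

View pics/w8.png

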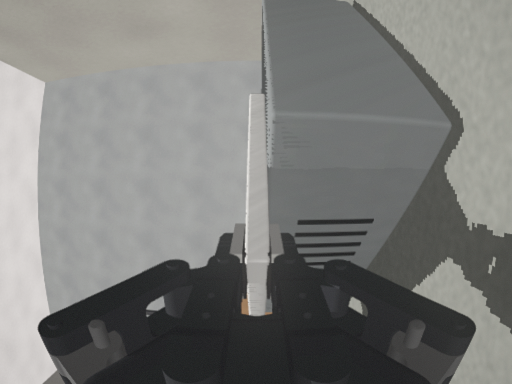

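The panel is gripped, with a width of about 9 mm. I'll lift straight up first.

>>> {"fn": "apply_moves", "kwargs": {
  "series": "0 0 0 0 -0.015 0 0;0 0 0 0 -0.04 0 0;0 0 0 0 -0.08 0 0;0 0 0 -0.03 -0.12 0.006 0;0 0 0 -0.06 -0.16 0.012 0;0 0 0 -0.09 -0.2 0.018 0;0 0 0 -0.11 -0.25 0.024 0;0 0 0 -0.11 -0.25 0.024 0;0 0 0 -0.11 -0.25 0.024 0"
}}

```text
clock: 14.38
tcp_pos: [0.4809, 0.0302, 0.3546]
orientation: [-1.317, -1.024, 1.026]
contact_force: [-0.3, 0.6, -3.9]
grip_width: 0.0085
```

Run:
```python
from goal import *
o=st();im=grab_frame('scene');cv2.imwrite('pics/s9.png',im)
q=o['joints']
for d in (.12,.15):
  A=pp-d*Rp[:,0]+.02*RZs
  for n in (1,): 
    qq,e=follow(q,A,Rp,100);print(qq.round(2),e,np.minimum(qq-LO,HI-qq).min())
# path clearance: panel corners lowest z and position along direct interpolation
R0=cv2.Rodrigues(o['orientation'])[0];w=Ro.from_matrix(R0.T@Rp).as_rotvec()
Ci=np.array([[a,b,0] for a in(-.06,.06) for b in(-.09,.09)])
for f in np.linspace(0,1,9):
    p=o['tcp_pos']+(A-o['tcp_pos'])*f;R=R0@Ro.from_rotvec(w*f).as_matrix()
    X=p+((Ci-T[0])@T[1])@R.T;i=X[:,2].argmin();print(f.round(2),'tcp',p.round(2),'low corner',X[i].round(2),'c',X.mean(0).round(2))
rel(A,Rp)
```

```text
t 14.375 p [0.4809 0.0302 0.3546] j [ 1.05   0.587 -0.689  2.096 -1.201  1.387 -0.643] F [-0.3  0.6 -3.9] g 0.0085
[[0.245, -0.001, -0.97], [0.97, -0.001, 0.245], [-0.001, -1.0, 0.0]]
[ 0.17  0.31 -0.48  2.05  1.13  1.08 -1.36] 5.0317183323154956e-08 0.39076210601809436
[ 0.18  0.27 -0.53  2.04  1.09  1.13 -1.34] 4.369108991563378e-08 0.3997198794683787
0.0 tcp [0.48 0.03 0.35] low corner [0.45 0.2  0.35] c [0.47 0.1  0.35]
0.12 tcp [0.49 0.01 0.34] low corner [0.44 0.17 0.29] c [0.47 0.07 0.32]
0.25 tcp [ 0.5  -0.01  0.33] low corner [0.44 0.12 0.24] c [0.47 0.03 0.3 ]
0.38 tcp [ 0.51 -0.03  0.32] low corner [0.44 0.05 0.19] c [ 0.48 -0.    0.27]
0.5 tcp [ 0.52 -0.06  0.31] low corner [ 0.45 -0.03  0.16] c [ 0.49 -0.05  0.25]
0.62 tcp [ 0.54 -0.08  0.3 ] low corner [ 0.47 -0.11  0.14] c [ 0.51 -0.09  0.24]
0.75 tcp [ 0.55 -0.1   0.29] low corner [ 0.51 -0.18  0.14] c [ 0.53 -0.13  0.24]
0.88 tcp [ 0.56 -0.12  0.28] low corner [ 0.54 -0.25  0.16] c [ 0.55 -0.17  0.24]
1.0 tcp [ 0.57 -0.14  0.27] low corner [ 0.62 -0.12  0.19] c [ 0.57 -0.2   0.24]
rel w [-1.154 -1.253  2.109] t [-0.1448  0.0828 -0.127 ] rows>= 15.0
```

View pics/s9.png

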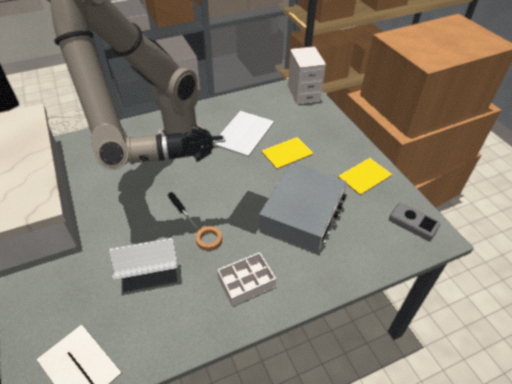

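The panel is lifted, about 0.4 kg by the force reading. Next is the turn-over, kept 80 mm higher for clearance over the stand.

Run:
```python
from goal import *
q=get_obs()['joints'];A=pp-.15*Rp[:,0]+.02*RZs
qq,e=follow(q,A+[0,0,.08],Rp,100);print(qq.round(2),e);qq,e=follow(qq,A,Rp);qq,e=follow(qq,pp,Rp);print(qq.round(2),e)
```

```text
[ 0.28  0.18 -0.62  1.95  0.99  1.2  -1.16] 2.6666451044656616e-08
[ 0.32  0.49 -0.49  2.08  1.4   0.98 -1.52] 3.2851746287675883e-10
```

>>> {"fn": "apply_moves", "kwargs": {
  "series": "-1.154 -1.253 2.109 -0.145 0.003 -0.127 0;-1.154 -1.253 2.109 -0.145 0.003 -0.127 0;-1.154 -1.253 2.109 -0.145 0.003 -0.127 0;-1.154 -1.253 2.109 -0.145 0.003 -0.127 0;-1.154 -1.253 2.109 -0.145 0.003 -0.127 0;-1.154 -1.253 2.109 -0.145 0.003 -0.127 0;-1.154 -1.253 2.109 -0.145 0.003 -0.127 0;-1.154 -1.253 2.109 -0.145 0.003 -0.127 0;-1.154 -1.253 2.109 -0.145 0.003 -0.127 0;-1.154 -1.253 2.109 -0.145 0.003 -0.127 0"
}}

```text
clock: 15.68
tcp_pos: [0.5687, -0.1403, 0.3499]
orientation: [1.675, 0.707, -1.771]
contact_force: [-0.8, 0.9, -4.5]
grip_width: 0.0085
```

Run:
```python
from goal import *
o=st();A=pp-.15*Rp[:,0]+.02*RZs
rel(A+[0,0,.08],Rp)
```

```text
t 15.675 p [ 0.5687 -0.1403  0.3499] j [ 0.52   0.297 -0.534  1.582  0.217  1.336 -0.802] F [-0.8  0.9 -4.5] g 0.0085
[[-0.029, 0.731, -0.682], [-0.061, -0.682, -0.729], [-0.998, 0.02, 0.064]]
rel w [-0.35  -0.386  0.65 ] t [-0.0015  0.0005  0.0008] rows>= 5.0
```

>>> {"fn": "apply_moves", "kwargs": {
  "series": "-0.35 -0.386 0.65 -0.001 0 0 0;-0.35 -0.386 0.65 -0.001 0 0 0;-0.35 -0.386 0.65 -0.001 0 0 0;-0.35 -0.386 0.65 -0.001 0 0 0;-0.35 -0.386 0.65 -0.001 0 0 0;-0.35 -0.386 0.65 -0.001 0 0 0;-0.35 -0.386 0.65 -0.001 0 0 0"
}}

```text
clock: 16.55
tcp_pos: [0.5689, -0.1422, 0.3518]
orientation: [1.112, 0.231, -1.348]
contact_force: [-0.5, -0.6, -3.3]
grip_width: 0.0082
```

Run:
```python
from goal import *
import pickle
o=st();pickle.dump(o,open('o10.pkl','wb'));A=pp-.15*Rp[:,0]+.02*RZs
rel(A+[0,0,.08],Rp);rel(A,Rp)
pickle.dump(ci('wrist'),open('w10.pkl','wb'))
for n in('wrist','scene','top'):cv2.imwrite(f'pics/{n}10.png',grab_frame(n))
s=cv2.imread('pics/scene10.png');t=cv2.imread('pics/top10.png')
cv2.imwrite('pics/s10c.png',np.hstack([cv2.resize(s[150:290,90:230],(400,400)),cv2.resize(t[110:250,280:420],(400,400))]))
```

```text
t 16.55 p [ 0.5689 -0.1422  0.3518] j [ 0.228  0.177 -0.562  1.946  0.979  1.194 -1.152] F [-0.5 -0.6 -3.3] g 0.0082
[[0.283, 0.849, -0.446], [-0.652, -0.171, -0.738], [-0.703, 0.5, 0.506]]
rel w [-0.007  0.     0.005] t [-0.0005 -0.0007 -0.0008] rows>= 1.0
rel w [-0.007  0.     0.005] t [ 0.0558 -0.0407 -0.0413] rows>= 2.0
```

View pics/s10c.png

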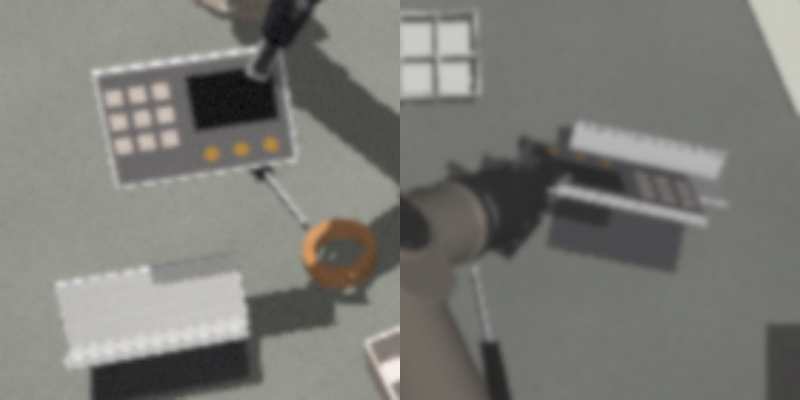

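View pics/wrist10.png

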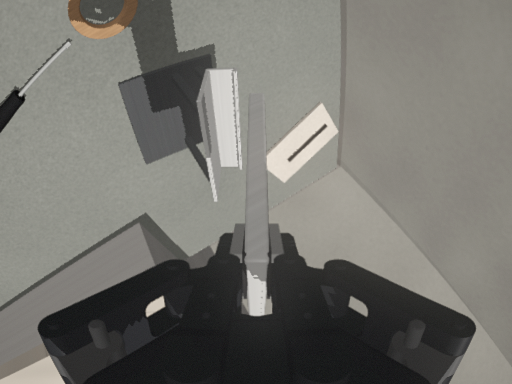

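The front face now points outward. The scene crop shows the keys on the left and the dark window on the right, with corners near (123,174), (190,166), (194,205) and (131,215). I'll compare these with the corners predicted from the grasp.

Run:
```python
from goal import *
import pickle
o=pickle.load(open('o10.pkl','rb'));R=cv2.Rodrigues(o['orientation'])[0];p=o['tcp_pos']
s=cv2.imread('pics/scene10.png')
big=cv2.resize(s[155:225,110:210],None,fx=8,fy=8,interpolation=cv2.INTER_CUBIC)
for c in [(-.06,-.09,-.005),(-.06,.09,-.005),(.06,.09,-.005),(.06,-.09,-.005)]:
    X=p+R@(T[1].T@(np.array(c)-T[0])); uv=proj('scene',X);print(c,X.round(3),'scene',uv.round(1),'top',proj('top',X).round(1))
    cv2.drawMarker(big,tuple(int(v) for v in ((uv-[110,155]+.5)*8-.5)),(0,0,255),cv2.MARKER_CROSS,14,1)
cv2.imwrite('pics/s10b.png',big)
```

```text
(-0.06, -0.09, -0.005) [ 0.565 -0.111  0.38 ] scene [188.1 164.1] top [327.3 173. ]
(-0.06, 0.09, -0.005) [ 0.53  -0.287  0.379] scene [121.6 173.9] top [387.7 186. ]
(0.06, 0.09, -0.005) [ 0.589 -0.299  0.275] scene [130.3 215.2] top [380.7 170.2]
(0.06, -0.09, -0.005) [ 0.624 -0.122  0.276] scene [194.6 204.7] top [324.8 158. ]
```

View pics/s10b.png

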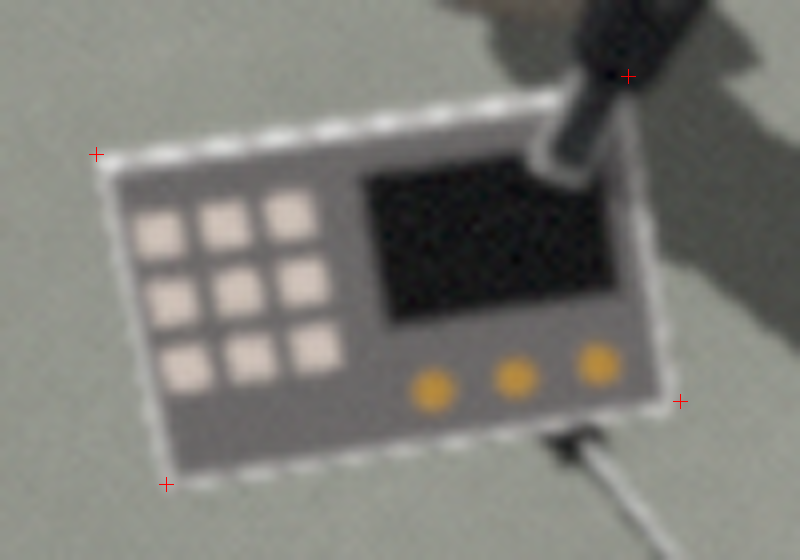

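The predicted corners match the real ones to 1-1.5 px (≤4 mm, mostly edge blur) and within 0.01 rad, so the grasp is as planned. I'll approach down the slope.

Run:
```python
from goal import *
for d,z in((.15,.02),(.04,.010),(.012,.005)): rel(pp-d*RXs+z*RZs,Rp)
```

```text
rel w [-0.009  0.001  0.003] t [ 0.0846 -0.041   0.0459] rows>= 2.0
rel w [-0.009  0.001  0.003] t [ 0.1735 -0.0513 -0.0188] rows>= 3.0
rel w [-0.009  0.001  0.003] t [ 0.1962 -0.0564 -0.0352] rows>= 4.0
```

>>> {"fn": "apply_moves", "kwargs": {
  "series": "-0.009 0.001 0.003 0.042 -0.02 0.023 0;-0.009 0.001 0.003 0.085 -0.041 0.046 0;-0.009 0.001 0.003 0.085 -0.041 0.046 0;-0.009 0.001 0.003 0.115 -0.045 0.024 0;-0.009 0.001 0.003 0.145 -0.048 0.002 0;-0.009 0.001 0.003 0.1735 -0.0513 -0.0188 0;-0.009 0.001 0.003 0.1735 -0.0513 -0.0188 0;-0.009 0.001 0.003 0.1735 -0.0513 -0.0188 0"
}}

```text
clock: 17.7
tcp_pos: [0.584, -0.2332, 0.1973]
orientation: [1.106, 0.231, -1.34]
contact_force: [-0.2, 0.1, -3.5]
grip_width: 0.0088
```

Run:
```python
from goal import *
o=st()
for d,z in((.04,.010),(.012,.005),(.005,.003)): rel(pp-d*RXs+z*RZs,Rp)
for n in('wrist','scene','top'):cv2.imwrite(f'pics/{n}11.png',grab_frame(n))
s=cv2.imread('pics/scene11.png');t=cv2.imread('pics/top11.png')
cv2.imwrite('pics/s11c.png',np.hstack([cv2.resize(s[200:300,90:190],(400,400),interpolation=cv2.INTER_CUBIC),cv2.resize(t[130:230,310:410],(400,400),interpolation=cv2.INTER_CUBIC)]))
```

```text
t 17.7 p [ 0.584  -0.2332  0.1973] j [ 0.289  0.395 -0.45   2.082  1.304  0.966 -1.427] F [-0.2  0.1 -3.5] g 0.0088
[[0.289, 0.85, -0.44], [-0.654, -0.16, -0.74], [-0.699, 0.501, 0.509]]
rel w [ 0.001  0.    -0.002] t [ 0.0011 -0.0011 -0.0001] rows>= 1.0
rel w [ 0.001  0.    -0.002] t [ 0.0237 -0.0061 -0.0165] rows>= 1.0
rel w [ 0.001  0.    -0.002] t [ 0.0294 -0.0081 -0.0207] rows>= 1.0
```

View pics/s11c.png

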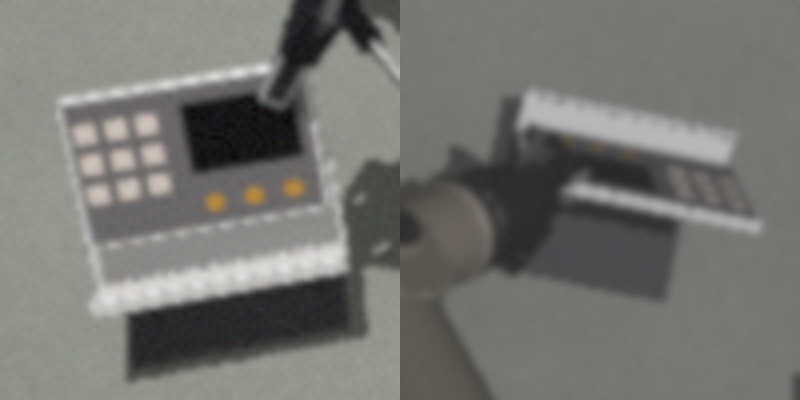

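View pics/wrist11.png

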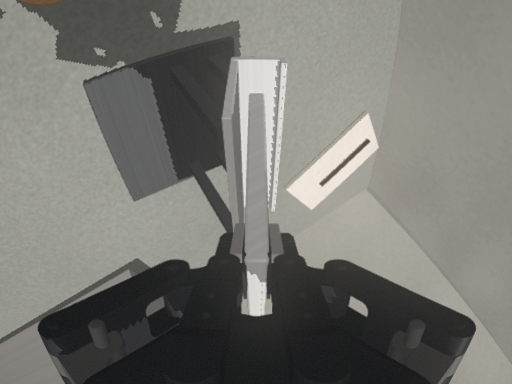

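The panel hovers parallel to the rest, centred laterally and just clear of both the back and the lip. I'll go down gently.

>>> {"fn": "apply_moves", "kwargs": {
  "series": "0.001 0 -0.002 0.012 -0.003 -0.008 0;0.001 0 -0.002 0.0237 -0.006 -0.0165 0;0.001 0 -0.002 0.027 -0.007 -0.019 0;0.001 0 -0.002 0.0294 -0.008 -0.0207 0;0.001 0 -0.002 0.0294 -0.008 -0.0207 0;0.001 0 -0.002 0.0294 -0.008 -0.0207 0"
}}

```text
clock: 18.6
tcp_pos: [0.5943, -0.2358, 0.1612]
orientation: [1.106, 0.233, -1.342]
contact_force: [1.2, 0.2, -3.4]
grip_width: 0.0086
```

Run:
```python
from goal import *
o=st();print(o['moment'])
R=cv2.Rodrigues(o['orientation'])[0];print('F rest x,y,z',[(o['contact_force']@v).round(2) for v in(RXs,RYs,RZs)])
print('slope x in tool',(R.T@RXs).round(3),'rest z in tool',(R.T@RZs).round(3))
for d,z in((.003,.002),(.001,.0015)): rel(pp-d*RXs+z*RZs,Rp)
```

```text
t 18.6 p [ 0.5943 -0.2358  0.1612] j [ 0.274  0.469 -0.432  2.078  1.372  0.959 -1.505] F [ 1.2  0.2 -3.4] g 0.0086
[[0.287, 0.851, -0.44], [-0.653, -0.162, -0.74], [-0.701, 0.499, 0.509]]
[1.52432823 0.37838102 0.11758012]
F rest x,y,z [np.float64(3.51), np.float64(0.42), np.float64(-0.66)]
slope x in tool [ 0.809  0.001 -0.588] rest z in tool [-0.     1.     0.001]
rel w [ 0.001 -0.     0.   ] t [ 0.0011 -0.0002 -0.0009] rows>= 1.0
rel w [ 0.001 -0.     0.   ] t [ 0.0027 -0.0007 -0.002 ] rows>= 1.0
```

>>> {"fn": "apply_moves", "kwargs": {
  "series": "0 0 0 0.001 0 -0.0007 0;0 0 0 0.0016 0 -0.0012 0;0 0 0 0.0024 0 -0.0018 0;0 0 0 0.0024 0 -0.0018 0"
}}

```text
clock: 19.1
tcp_pos: [0.5958, -0.2362, 0.1585]
orientation: [1.106, 0.233, -1.343]
contact_force: [1.0, -0.6, -3.6]
grip_width: 0.0086
```

```bash
cat > f.py <<'E'
from goal import *
o=st();R=cv2.Rodrigues(o['orientation'])[0];print('F rest x,y,z',[(o['contact_force']@v).round(2) for v in(RXs,RYs,RZs)],'TCP vs seated (rest x,y,z mm)',[((o['tcp_pos']-pp)@v*1e3).round(1) for v in(RXs,RYs,RZs)])
E
python3 f.py
```

```text
t 19.1 p [ 0.5958 -0.2362  0.1585] j [ 0.273  0.476 -0.431  2.075  1.377  0.959 -1.51 ] F [ 1.  -0.6 -3.6] g 0.0086
[[0.287, 0.851, -0.44], [-0.653, -0.162, -0.74], [-0.701, 0.499, 0.509]]
F rest x,y,z [np.float64(3.64), np.float64(-0.41), np.float64(-0.89)] TCP vs seated (rest x,y,z mm) [np.float64(-1.2), np.float64(-0.1), np.float64(2.2)]
```

>>> {"fn": "apply_moves", "kwargs": {
  "series": "0 0 0 0.0008 0 -0.0006 0;0 0 0 0.0016 0 -0.0012 0;0 0 0 0.0016 0 -0.0012 0"
}}

```text
clock: 19.48
tcp_pos: [0.5962, -0.2363, 0.1584]
orientation: [1.104, 0.23, -1.343]
contact_force: [-9.8, 6.0, 11.9]
grip_width: 0.0089
```

```bash
python3 f.py
```

```text
t 19.475 p [ 0.5962 -0.2363  0.1584] j [ 0.272  0.478 -0.431  2.075  1.379  0.962 -1.513] F [-9.8  6.  11.9] g 0.0089
[[0.286, 0.851, -0.441], [-0.655, -0.162, -0.738], [-0.699, 0.5, 0.511]]
F rest x,y,z [np.float64(-15.72), np.float64(4.08), np.float64(-3.37)] TCP vs seated (rest x,y,z mm) [np.float64(-1.0), np.float64(-0.1), np.float64(2.5)]
```

The ledge is touched. I'll back off 1 mm, then bring the panel against the back.

>>> {"fn": "apply_moves", "kwargs": {
  "series": "0 0 0 -0.0009 0 0.0006 0;0 0 0 -0.0009 -0.001 0.0006 0;0 0 0 -0.0009 -0.002 0.0006 0;0 0 0 -0.0009 -0.002 0.0006 0"
}}

```text
clock: 19.98
tcp_pos: [0.5958, -0.2362, 0.1583]
orientation: [1.106, 0.23, -1.341]
contact_force: [-0.9, 0.7, 6.0]
grip_width: 0.0086
```

```bash
python3 f.py
python3 - <<'E'
from h import *
for n in('wrist','scene'):cv2.imwrite(f'pics/{n}12.png',grab_frame(n))
w=cv2.imread('pics/wrist12.png');s=cv2.imread('pics/scene12.png')
cv2.imwrite('pics/c12.png',np.hstack([cv2.resize(s[200:300,90:190],(400,400),interpolation=cv2.INTER_CUBIC),cv2.resize(w[30:260,190:320],(226,400),interpolation=cv2.INTER_CUBIC)]))
E
```

```text
t 19.975 p [ 0.5958 -0.2362  0.1583] j [ 0.272  0.476 -0.43   2.077  1.382  0.959 -1.517] F [-0.9  0.7  6. ] g 0.0086
[[0.289, 0.85, -0.441], [-0.654, -0.161, -0.739], [-0.699, 0.502, 0.509]]
F rest x,y,z [np.float64(-5.67), np.float64(0.5), np.float64(2.1)] TCP vs seated (rest x,y,z mm) [np.float64(-1.1), np.float64(-0.1), np.float64(2.1)]
```

View pics/c12.png

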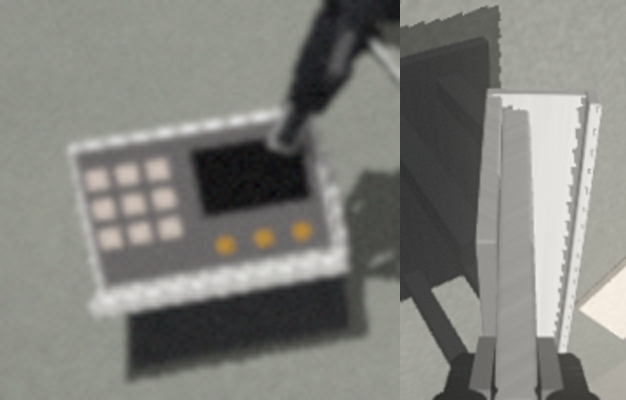

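>>> {"fn": "apply_moves", "kwargs": {
  "series": "0 0 0 0 -0.0008 0 0;0 0 0 0 -0.0008 0 0.13;0 0 0 0 -0.0008 0 0.16;0 0 0 0 -0.0008 0 0.2;0 0 0 0 -0.0008 0 0.3;0 0 0 0 -0.0008 0 0.45;0 0 0 0 -0.0008 0 0.5;0 0 0 0 -0.0008 0 0.5",
  "force": 40
}}

```text
clock: 21.08
tcp_pos: [0.5937, -0.2357, 0.1562]
orientation: [1.106, 0.233, -1.343]
contact_force: [-0.5, 0.2, 0.3]
grip_width: 0.0427
```

```bash
python3 f.py
python3 - <<'E'
from h import *
for n in('wrist','scene'):cv2.imwrite(f'pics/{n}13.png',grab_frame(n))
w=cv2.imread('pics/wrist13.png');s=cv2.imread('pics/scene13.png')
cv2.imwrite('pics/c13.png',np.hstack([cv2.resize(s[200:300,90:190],(400,400),interpolation=cv2.INTER_CUBIC),cv2.resize(w[30:330,150:370],(293,400),interpolation=cv2.INTER_CUBIC)]))
E
```

```text
t 21.075 p [ 0.5937 -0.2357  0.1562] j [ 0.272  0.477 -0.43   2.081  1.381  0.958 -1.519] F [-0.5  0.2  0.3] g 0.0427
[[0.286, 0.851, -0.44], [-0.653, -0.162, -0.74], [-0.701, 0.499, 0.51]]
F rest x,y,z [np.float64(-0.51), np.float64(0.12), np.float64(-0.27)] TCP vs seated (rest x,y,z mm) [np.float64(-0.3), np.float64(-0.0), np.float64(-0.8)]
```

View pics/c13.png

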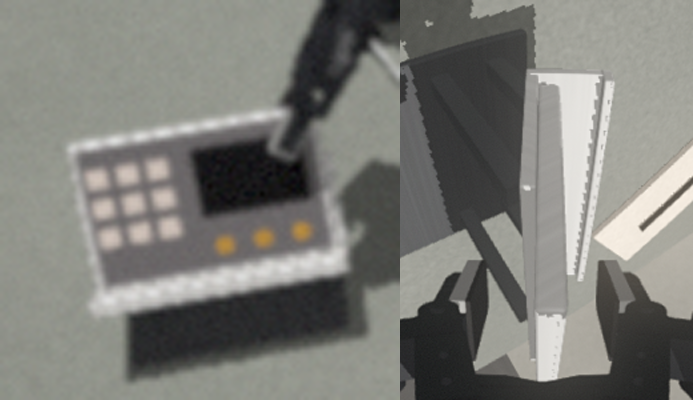

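The panel is released and stands against the back, with no force on the tool. I'll retreat along the fingers.

>>> {"fn": "apply_moves", "kwargs": {
  "series": "0 0 0 -0.015 0 0 0.5;0 0 0 -0.04 0 0 0.5;0 0 0 -0.08 0 0 0.5;0 0 0 -0.13 0 0 0.5;0 0 0 -0.18 0 0 0.5;0 0 0 -0.18 0 0 0.5;0 0 0 -0.18 0 0 0.5"
}}

```text
clock: 22.05
tcp_pos: [0.5418, -0.1184, 0.2825]
orientation: [1.105, 0.233, -1.343]
contact_force: [0.1, -1.2, -0.1]
grip_width: 0.0425
```

```bash
python3 f.py
python3 - <<'E'
from h import *
import pickle
pickle.dump(ci('wrist'),open('w14.pkl','wb'))
for n in('wrist','scene','top'):cv2.imwrite(f'pics/{n}14.png',grab_frame(n))
w=cv2.imread('pics/wrist14.png');s=cv2.imread('pics/scene14.png');t=cv2.imread('pics/top14.png')
cv2.imwrite('pics/c14.png',np.hstack([cv2.resize(s[200:300,90:190],(400,400),interpolation=cv2.INTER_CUBIC),cv2.resize(t[130:230,310:410],(400,400),interpolation=cv2.INTER_CUBIC)]))
E
```

```text
t 22.05 p [ 0.5418 -0.1184  0.2825] j [ 0.166  0.226 -0.574  2.073  1.045  1.161 -1.349] F [ 0.1 -1.2 -0.1] g 0.0425
[[0.287, 0.851, -0.44], [-0.654, -0.162, -0.739], [-0.701, 0.499, 0.51]]
F rest x,y,z [np.float64(0.21), np.float64(-1.17), np.float64(0.21)] TCP vs seated (rest x,y,z mm) [np.float64(-146.2), np.float64(105.5), np.float64(-0.9)]
```

View pics/c14.png

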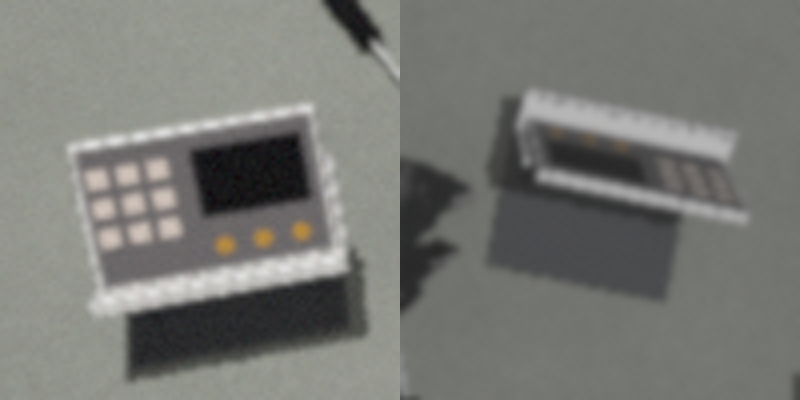

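View pics/wrist14.png

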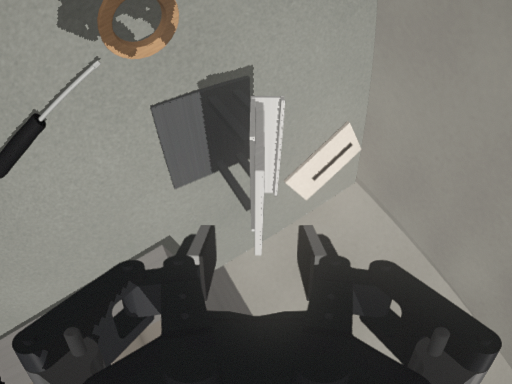

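The panel is seated, keys and sockets outward. For a good check of centring I'll take the same overhead wrist view as before.

Run:
```python
from goal import *
a=np.radians(-10);Rv=Rx([0,0,-1],[np.sin(a),-np.cos(a),0]);q=get_obs()['joints']
pv=np.array([.60,-.28,.37])
q1,e=follow(q,get_obs()['tcp_pos']+[0.0,0,.12],Rp);print(q1.round(2),e);q,e=follow(q1,pv,Rv,60);print(q.round(2),e)
rel(get_obs()['tcp_pos']+[0.0,0,.12],Rp);rel(pv,Rv)
```

```text
[ 0.21  0.08 -0.58  1.93  0.9   1.26 -1.07] 1.2231083423400086e-10
[ 0.57  0.39 -0.33  1.38  0.13  1.39 -1.5 ] 1.1271271097030336e-09
rel w [0.001 0.002 0.003] t [-0.0841  0.0597  0.0613] rows>= 2.0
rel w [ 1.305  0.092 -0.853] t [0.0595 0.1201 0.1382] rows>= 9.0
```

>>> {"fn": "apply_moves", "kwargs": {
  "series": "0 0 0 -0.084 0.06 0.061 0.5;0 0 0 -0.084 0.06 0.061 0.5;1.305 0.092 -0.853 0.06 0.12 0.138 0.5;1.305 0.092 -0.853 0.06 0.12 0.138 0.5;1.305 0.092 -0.853 0.06 0.12 0.138 0.5;1.305 0.092 -0.853 0.06 0.12 0.138 0.5;1.305 0.092 -0.853 0.06 0.12 0.138 0.5;1.305 0.092 -0.853 0.06 0.12 0.138 0.5;1.305 0.092 -0.853 0.06 0.12 0.138 0.5;1.305 0.092 -0.853 0.06 0.12 0.138 0.5;1.305 0.092 -0.853 0.06 0.12 0.138 0.5;1.305 0.092 -0.853 0.06 0.12 0.138 0.5"
}}

```text
clock: 23.7
tcp_pos: [0.6002, -0.2798, 0.3695]
orientation: [-2.131, 0.184, 2.13]
contact_force: [0.4, -0.1, -0.6]
grip_width: 0.0425
```

Run:
```python
from h import *
import pickle
st();c=ci('wrist');pickle.dump(c,open('w15.pkl','wb'));w=grab_frame('wrist');cv2.imwrite('pics/w15.png',w)
c=cv2.resize(w[60:240,150:400],None,fx=3.2,fy=3.2,interpolation=cv2.INTER_CUBIC);cv2.imwrite('pics/w15c.png',c)
```

```text
t 23.7 p [ 0.6002 -0.2798  0.3695] j [ 0.571  0.392 -0.328  1.385  0.125  1.385 -1.5  ] F [ 0.4 -0.1 -0.6] g 0.0425
[[0.0, -0.172, -0.985], [0.0, -0.985, 0.172], [-1.0, -0.0, -0.0]]
```

View pics/w15c.png

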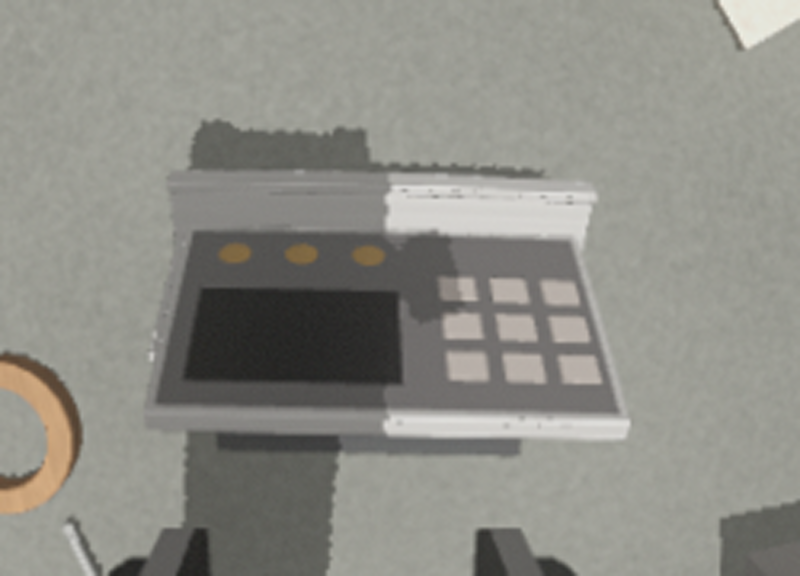

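Run:
```python
from h import *
import pickle
c=pickle.load(open('w15.pkl','rb'))
def q(p,z): return onz('wrist',150+p[0]/3.2,60+p[1]/3.2,z,c)
def rest(P): d=P-RO; return np.array([d@RXs,d@RYs,d@RZs])*1e3
for nm,l,r,z in (('panel top front',(148,407),(629,421),.1839),('panel top rear',(147,428),(628,437),.1789),('panel bottom front',(186,231),(581,239),.080),('lip',(168,174),(597,190),.0962)):
    L,R=q(l,z),q(r,z);print(nm,'L',rest(L).round(1),'R',rest(R).round(1),'mid',rest((L+R)/2).round(1),'len',(np.linalg.norm(L-R)*1e3).round(1))
```

```text
panel top front L [-118.7   87.2   12.2] R [-120.   -89.     9.9] mid [-119.4   -0.9   11. ] len 176.2
panel top rear L [-119.1   88.9    1.6] R [-119.5  -90.9    0.9] mid [-119.3   -1.     1.2] len 179.8
panel bottom front L [-0.7 89.   8.8] R [ -0.6 -92.8   9. ] mid [-0.6 -1.9  8.9] len 181.8
lip L [-1.5 94.3 39.8] R [ -2.9 -95.   37.4] mid [-2.2 -0.4 38.6] len 189.3
```

The panel is centred to 1-2 mm, and both its edges agree with full seating. Last, I'll check the bystanders.

Run:
```python
from h import *
a=cv2.imread('pics/scene0.png');b=grab_frame('scene');cv2.imwrite('pics/s16.png',b)
d=cv2.absdiff(a,b).max(2)
for n,(x,y,w,h) in dict(bin=(215,250,62,55),tape=(192,224,34,28),driver=(165,190,35,42),yellow1=(260,135,55,34),yellow2=(336,156,58,38),handset=(385,200,60,42)).items(): print(n,'changed px',(d[y:y+h,x:x+w]>40).sum())
```

```text
bin changed px 0
tape changed px 0
driver changed px 416
yellow1 changed px 0
yellow2 changed px 0
handset changed px 0
```

View pics/s16.png

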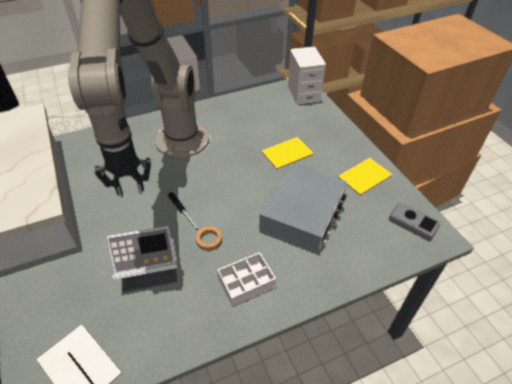

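Run:
```python
from h import *
L=[]
for f in('scene0','scene14','s16'):
    im=cv2.imread(f'pics/{f}.png')[185:235,160:205];m=(im.max(2)<45).astype(np.uint8);M=cv2.moments(m,True);print(f,M['m00'],160+M['m10']/M['m00'],185+M['m01']/M['m00']);L.append(cv2.resize(im,None,fx=5.9,fy=8,interpolation=cv2.INTER_CUBIC))
cv2.imwrite('pics/drv.png',np.hstack(L))
```

```text
scene0 99.0 175.86868686868686 201.56565656565655
scene14 98.0 175.07142857142858 202.81632653061223
s16 118.0 174.5084745762712 201.97457627118644
```

View pics/drv.png

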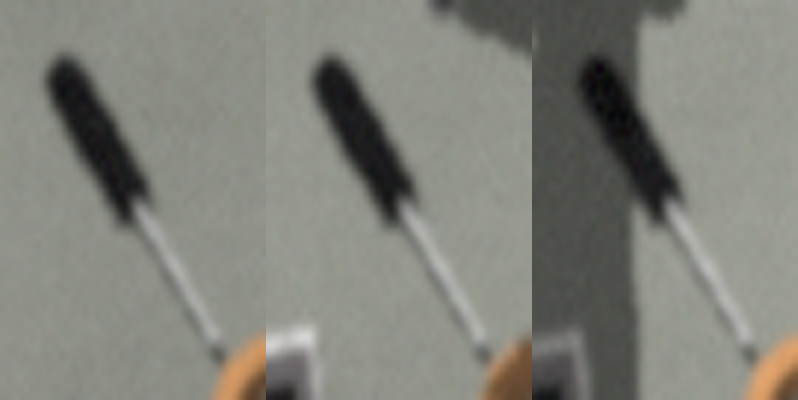

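The driver lies exactly as it did; the changed pixels come from the arm's shadow. I'll hand in.

```bash
python3 -c "
from h import *
o=get_obs();print(o['clock'],o['contact_force'],abs(o['qvel']).max());print(hand_in())"
```

```text
23.8 [-0.90951893  0.21948544  0.00792313] 0.009212889017129768
the job is handed in; nothing more can be done
None
```

The panel is on the stand, front face outward, and I handed the job in at 23.8 s.

**What I did:** I pulled the panel by its far edge until it overhung the case edge nearest the robot by about 50 mm. I gripped that edge from the front, with the fingers at an angle of about 36° to it and 60 mm off its middle, so that the arm could reach. Then I lifted the panel, turned it over and lowered it onto the ledge. The force peaked at about 16 N when it first touched, so I backed off, brought it against the back, let go and withdrew.

**Last checks:**
- **Centring:** the wrist camera puts the panel 1–2 mm off the middle, within the calibration error.
- **Seating:** its long edge is on the ledge, and its back is flat against the rest to about 1 mm.
- **Robot:** it was clear of everything and almost still, with under 1 N on the tool.
- **Other things:** the parts bin, tape and both yellow look-alikes showed no change in the scene picture.
- **One disagreement:** the area around the screwdriver did show changes. An enlarged crop showed this to be the arm's shadow, and the screwdriver had not moved.

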